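# Twist the bayonet cap shut on the plant-feed tank

## Task

Close the green plant-feed tank: take the yellow cap by its bar handle, set it into the slanting filler neck so that its two lugs drop through the gaps in the collar, then push and twist it clockwise until it has cammed fully tight. Leave it locked there and let go, without shoving or tipping the flower pots and other things on the bench.

Things in the scene. Friction and masses are not known exactly. Their poses are not given: they have to be found in the camera images.
- cap_mid (a point): Centre (half-way up, on the axis) of the loose yellow cap, which starts upright on the bench, nose down, left or right of the tank. 70 mm high, about 0.18 kg. Flange disc 92 mm across; on it the bar handle, 82 mm long, 16 mm thick, 34 mm high, from 1 to 35 mm above this point. z: the cap's axis, towards the handle; x: along the bar. A half turn about z makes no difference.
- cap_lugs (a point): The cap's lug line, on its axis, 21.5 mm below cap_mid (same axes): two round steel lugs, 11 mm in diameter, stick out of the plug to 38.5 mm from the axis, along +x and -x, so in line with the bar. The plug is 56 mm in diameter and reaches from the flange's underside (5 mm below cap_mid) 30 mm down; its lowest 8 mm taper to 44 mm.
- neck_mouth (a point): Centre of the filler neck's opening, level with its rim, on the fixed green tank; 212 mm above the bench. z: the neck's axis, out of the opening, leaning 32 degrees from vertical, roughly towards the robot; y: level, along the tank's width; x: square to both. Black collar, 100 mm outside, 82 mm inside diameter. Locked and tight, cap_mid is 7 mm above this point along z.
- neck_ledge (a point): On the neck's axis 4 mm below neck_mouth, same axes: two white ledges, flush with the rim, leave a 61 mm round opening and two opposite gaps, 34 degrees wide each (a lug enters within 6 degrees of the middle). The gaps' middle line is 26 degrees past +y, counter-clockwise from outside, give or take 20 degrees, differing each time: look, or feel for it. Lugs riding on the ledges: cap_mid is 27 mm above neck_mouth.
- neck_seal (a point): Rest place of the sprung seal in the neck, on its axis, 21.5 mm below neck_mouth, same axes. Over the gaps the cap drops and floats on it, cap_mid 13.5 mm above neck_mouth; the seal resists with 5 N, then 1.3 N per mm. Push cap_mid to 10 mm or lower (flange meets rim at 5 mm), then turn clockwise seen from outside. Unlocked, the cap rises again.
- tank: The fixed green tank, 200 x 220 mm, 145 mm high, carrying loop at its back to 172 mm; origin under its centre. Twist lock: from 17 to 44 degrees of clockwise turn past the gap the ramps under the ledges draw the cap down to its tight height, then they are level up to a hard stop at about 52 degrees. Friction keeps the cap there. The collar and its gaps do not move.
- pot_a: Bystander: black pot with violet pansies, 86 mm across, about 125 mm high; origin under its centre, z up. It stands on the side of the tank where the cap is not.
- pot_b: Bystander: the same pot with orange pansies; origin under its centre.
- pot_c: Bystander: the same pot with dark red pansies; origin under its centre.
- bottle: Bystander: blue bottle with a white cap, 66 mm across, 170 mm high; origin under its centre.
- beaker: Bystander: white open measuring cup, 72 mm across, 85 mm high; origin under its centre.
- cap: The same yellow cap: origin at the centre of the bottom of its plug, 35 mm below cap_mid; same axes.
Not all that is in view belongs to the job. Of the things that look like the cap, take the one that is farthest to the robot's right at the start.

How it is judged:
By the outcome, as a careful person would: the job done as asked, in the order asked, and still so for the second after the job is handed in, with the robot touching nothing.
It also fails if it takes over 64 s, if anything falls off the work surface, if the arm or the gripper's body presses on something with over 40 N, if the wrist force passes 120 N, or if a joint passes its speed limit or range.

## Robot

A 7-joint arm with a two-finger parallel gripper is mounted at the origin on the work surface. World frame = base frame: x ahead of the robot, y to its left, z up, the work surface at z = 0. Lengths are in m, angles in rad, forces in N, time in s.
With the tool pointing down it reaches from about 0.4 to 0.85 m from the base axis. Payload 10.4 kg.
Tool frame: the origin (TCP) lies between the finger pads; the fingertips stand manip.finger_overhang ahead of it and the grasp point (between the pads) lies 11 mm behind it (manip.finger_overhang is the distance from the TCP to the fingertips, in m); x points along the fingers, z is the direction in which the jaws open and shut, and the axes are right-handed (so a half turn about x gives the same grasp; the last joint's range is limited). The gripper opens to 85 mm and grips with 20 to 120 N. Pads are 22 mm wide; open, the fingers measure 114 mm over their backs; the gripper's body (76 mm by 85 mm) begins 54 mm behind the grasp point. The pads swing forward as they close: fully open they stand 13 mm farther back than shut.
Start: joints at [1.291, 0.332, -0.065, 1.46, 0.022, 1.35, -0.088], TCP at [0.159, -0.605, 0.239] pointing down, gripper open.
Joint ranges: [-2.6, 2.6], [-0.5, 2.12], [-1.47, 1.34], [0.16, 2.42], [-1.27, 4.41], [0.06, 2.06], [-2.6, 2.6]. Speed limits (rad/s): [2.22, 2.22, 2.79, 2.79, 3.14, 3.14, 3.14].

## Interface

Orientations are given as a unit quaternion [x, y, z, w].
In Python, from workcell import get_obs, camera, workorder, manip gives the robot as it stands. The module is installed in compiled form; this text tells all that it offers.
- The arm moves only by the tool play_rows, never from a script. Its argument "increments" is text: rows parted by semicolons, each of 4 numbers parted by spaces: the shift along the tool's x, y, z in m, then the turn about the tool's x in rad. A call has 1 to 20 rows; each row shifts and turns the pose as measured when the row begins, along the tool's axes as they then stand; what a row does not reach is not made up. A row lasts 1/10 s, in which the tool goes at most 50 mm and 8.59 degrees, less where a joint would pass 70% of its speed; a pose out of reach is approached as far as the arm can. A call is refused whole if a number of a shift passes 0.05 or a number of a turn 0.15, either way. A call with a gripper value outside its range is refused whole. "hand" is the gripper command: -1 is fully open, 1 is shut, values between are in proportion, set as the call begins (left out, the last holds). The fingers move at their own pace and stop on an object; "squeeze" is the grip in N (left out, the last holds). Time passes only in rows, so rows that do not move let the fingers close. It gives the time, the measured TCP pose, the force and the opening at its end, in the units of the state.
- get_obs(): the state, without advancing time (a new reading comes with each control period).
- camera(name): name is "scene" or "side" or "wrist"; returns a dict with "img" (420x560x3 uint8, blue, green, red), "fov_y" (degrees; the focal length in pixels is half the picture's height over the tangent of half this angle, whatever the lens; pixels are square), "cx", "cy" (the principal point, pixels), "distortion" ([k1, k2, p1, p2, k3] as OpenCV has them; the pictures are not rectified), "R" (3x3) and "t" (3): a world point X has camera coordinates R X + t; the wrist camera has in their place "tool_from_camera" (4x4, takes a point from camera to tool coordinates, whose origin is the TCP and whose axes are the tool frame's). Camera axes: x right, y down, z forward; pixel columns grow to the right and rows downward; lengths in m; the calibration is good to about 2 mm. A picture is of the moment at which its call begins: read the wrist's pose just before it. There is no depth.
- workorder.hand_in(): hands the job in, once; it reports no verdict.
The state is a dict: "clock": time; "joint_pos": joint angles; "joint_velocities": joint speeds; "tau": joint torques, N m; "position": TCP position; "ee_rot": TCP orientation; "ft_force": force on the tool from outside, world axes, zero at the start; "torque": the same for the moment, N m; "grip_width": opening from 0.0 (shut) to 1.0 (fully open).
Only numpy, scipy, OpenCV 4.12 (cv2) and the standard library are available. Lean on these libraries where they do the work, as an engineer would, in place of code of your own. Each camera call takes 0.05 s, during which the arm holds its last target.

## Working session

There is one attempt and no reset: what is moved stays moved. The work goes in short steps, Python scripts to look and compute and a tool call to move; the robot and the scene stay as the last step left them, time stands still between calls to the robot, and variables do not carry over. Pictures are saved under pics/ and viewed, and the job is handed in when it is done.

Besides the shell and the picture viewer there is one more tool, called after "Request:" as name(argument=value, ...) on one line, values as JSON. play_rows: Moves the arm, as the interface text tells. Its arguments: {"type":"object","properties":{"increments":{"type":"string"},"hand":{"type":"number"},"squeeze":{"type":"number"}},"required":["increments"]}

```bash
mkdir -p pics; ls; cat > h.py <<'E'
import numpy as np, cv2, json
from workcell import get_obs, camera, workorder, manip
from scipy.spatial.transform import Rotation as Ro
def snap(name,fn):
    o=get_obs(); c=camera(name); cv2.imwrite('pics/'+fn+'.png',c['img'])
    h=c['img'].shape[0]; f=h/2/np.tan(np.radians(c['fov_y'])/2)
    K=np.array([[f,0,c['cx']],[0,f,c['cy']],[0,0,1]]); D=np.array(c['distortion'],float)
    if 'R' in c: R=np.array(c['R']);t=np.array(c['t'])
    else:
        T=np.eye(4);T[:3,:3]=Ro.from_quat(o['ee_rot']).as_matrix();T[:3,3]=o['position']
        W=np.linalg.inv(T@np.array(c['tool_from_camera']));R=W[:3,:3];t=W[:3,3]
    np.savez('pics/'+fn+'.npz',K=K,D=D,R=R,t=t)
    return c['img']
def cal(fn):
    d=np.load('pics/'+fn+'.npz');return d['K'],d['D'],d['R'],d['t']
def ray(fn,px):
    K,D,R,t=cal(fn);p=cv2.undistortPoints(np.array(px,float).reshape(-1,1,2),K,D).reshape(-1,2)
    d=np.c_[p,np.ones(len(p))]@R; d/=np.linalg.norm(d,axis=1)[:,None]
    return -R.T@t,d
def onz(fn,px,z):
    o,d=ray(fn,px);return o+d*((z-o[2])/d[:,2])[:,None]
def onplane(fn,px,p0,n):
    o,d=ray(fn,px);return o+d*(((p0-o)@n)/(d@n))[:,None]
def tri(obs):
    A=np.zeros((3,3));b=np.zeros(3);L=[]
    for fn,px in obs:
        o,d=ray(fn,[px]);d=d[0];P=np.eye(3)-np.outer(d,d);A+=P;b+=P@o;L.append((o,d,P))
    X=np.linalg.solve(A,b);return X,[np.linalg.norm(P@(X-o)) for o,d,P in L]
def proj(fn,X):
    K,D,R,t=cal(fn);return cv2.projectPoints(np.array(X,float).reshape(-1,1,3),cv2.Rodrigues(R)[0],t,K,D)[0].reshape(-1,2)
E
python3 - <<'E'
from h import *
np.set_printoptions(precision=4,suppress=True)
print(get_obs(), manip.finger_overhang)
for n in ['scene','side','wrist']:
    snap(n,n+'0'); K,D,R,t=cal(n+'0'); print(n,K[0,0],D,-R.T@t,R[2])
E
```

```text
pics
{'clock': 0.0, 'joint_pos': array([ 1.2914,  0.3329, -0.0647,  1.4609,  0.0216,  1.3498, -0.0885]), 'joint_velocities': array([ 0.0004, -0.0014, -0.0004, -0.0018,  0.0018, -0.0003, -0.0008]), 'tau': array([  0.0005, -62.5453,   0.0493, -39.1599,   0.0162,   0.0101,
         0.    ]), 'position': array([ 0.1586, -0.6042,  0.2385]), 'ee_rot': array([ 0.4321,  0.5603, -0.4316,  0.5595]), 'ft_force': array([0.5905, 0.4733, 0.399 ]), 'torque': array([ 0.0025, -0.0156, -0.0255]), 'grip_width': 0.9996577909698522} 0.008
scene 529.8262415669517 [-0.1812  0.      0.      0.      0.    ] [1.3966 0.6633 1.1999] [-0.6027 -0.4168 -0.6804]
side 448.2689105002699 [-0.0357  0.      0.      0.      0.    ] [0.39   1.0289 0.8009] [ 0.0951 -0.8307 -0.5485]
wrist 368.2049684144253 [-0.0607  0.      0.      0.      0.    ] [ 0.2358 -0.5838  0.3737] [-0.3038 -0.078  -0.9495]
```

View pics/scene0.png

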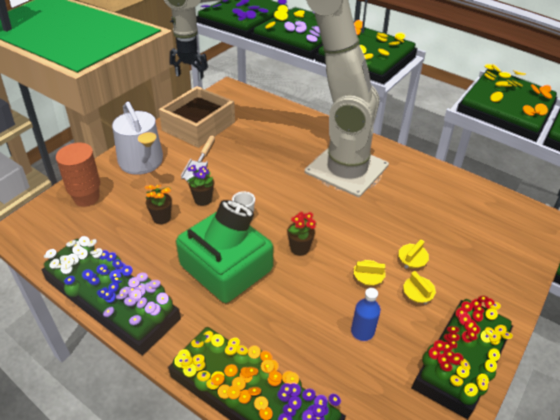

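View pics/side0.png

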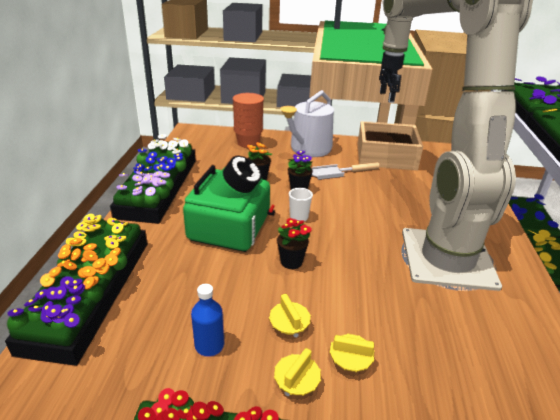

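View pics/wrist0.png

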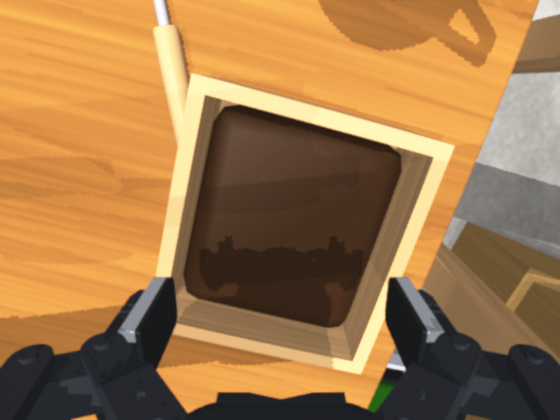

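The three cap look-alikes appear at scene (370,272), (413,255) and (419,290), and at side (290,318), (352,352) and (298,375). The most −y one is scene (370,272) / side (290,318). The neck is at scene (237,210) / side (243,173).

```bash
python3 - <<'E'
from h import *
np.set_printoptions(precision=4,suppress=True)
a=cv2.imread('pics/scene0.png');b=cv2.imread('pics/side0.png')
cv2.imwrite('pics/cA.png',np.hstack([cv2.resize(a[240:310,340:440],None,fx=4,fy=4,interpolation=2),cv2.resize(b[280:350,245:345],None,fx=4,fy=4,interpolation=2)]))
cv2.imwrite('pics/cB.png',np.hstack([cv2.resize(a[180:260,195:275],None,fx=5,fy=5,interpolation=2),cv2.resize(b[140:220,200:280],None,fx=5,fy=5,interpolation=2)]))
for n,w in (('scene0',[(370,272),(413,255),(419,290)]),('side0',[(290,318),(352,352),(298,375)])):
    im=cv2.imread(f'pics/{n}.png');h=cv2.cvtColor(im,cv2.COLOR_BGR2HSV)
    m=cv2.inRange(h,(22,150,80),(35,255,255))
    k,l,s,c=cv2.connectedComponentsWithStats(m)
    for p in w:
        i=l[p[1]-2:p[1]+3,p[0]-2:p[0]+3].max(); print(n,p,s[i],c[i],onz(n,[c[i]],.045))
E
```

```text
scene0 (370, 272) [354 260  32  26 669] [369.3528 272.148 ] [[0.4284 0.3217 0.045 ]]
scene0 (413, 255) [398 240  31  28 621] [413.5572 254.5781] [[0.2885 0.3976 0.045 ]]
scene0 (419, 290) [403 271  33  32 719] [418.7566 288.3241] [[0.3983 0.4659 0.045 ]]
side0 (290, 318) [ 269  294   42   41 1105] [289.2109 316.2932] [[0.4201 0.3246 0.045 ]]
side0 (352, 352) [ 330  334   44   38 1325] [351.8981 351.9291] [[0.2822 0.4032 0.045 ]]
side0 (298, 375) [ 274  348   47   48 1574] [297.4593 373.3475] [[0.3899 0.4712 0.045 ]]
```

View pics/cA.png

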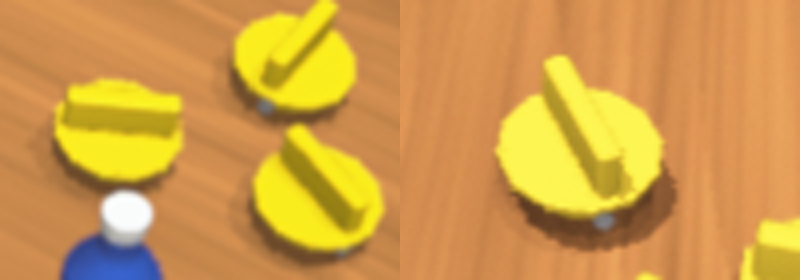

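View pics/cB.png

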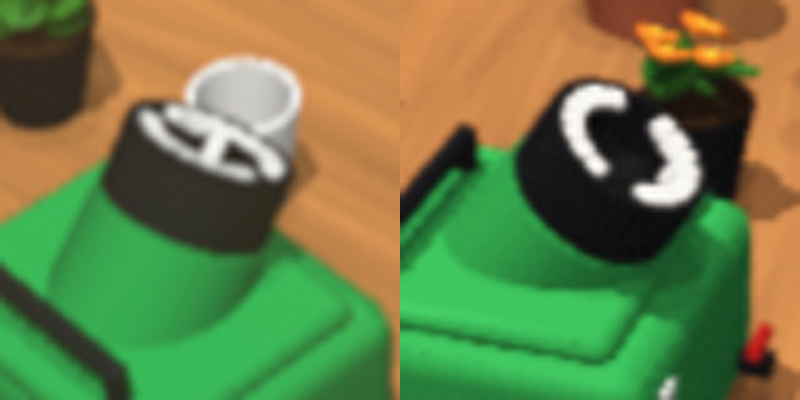

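```bash
python3 - <<'E'
from h import *
np.set_printoptions(precision=4,suppress=True)
print('neck',tri([('scene0',(237.4,209)),('side0',(246.4,169))]))
A=tri([('scene0',(357,262.5)),('side0',(284,295.5))]);B=tri([('scene0',(385,265)),('side0',(298,320.5))]);print('bar',A,B,np.linalg.norm(A[0]-B[0]))
def xy(n,px,z): print(n,px,onz(n,[px],z)[0])
for nm,px in (('pot_viol',(203,200)),('pot_or',(160,218)),('pot_red',(300,248)),('bottle',(365,332))): xy('scene0',px,0.)
xy('scene0',(244,196),.085)
for px in ((300,182),(293,262),(208,348),(300,215)): xy('side0',px,0)
# tank corners
for px in ((228,299),(178,252),(273,258)): xy('scene0',px,0)
E
```

```text
neck (array([ 0.5803, -0.0344,  0.2101]), [np.float64(0.0016874460518541568), np.float64(0.0016874460518542462)])
bar (array([0.4366, 0.2825, 0.0669]), [np.float64(0.0009244917667479242), np.float64(0.0009244917667478921)]) (array([0.3987, 0.3536, 0.0681]), [np.float64(0.0014062508294408447), np.float64(0.0014062508294408744)]) 0.0806396695523876
scene0 (203, 200) [ 0.4442 -0.3023  0.    ]
scene0 (160, 218) [ 0.5958 -0.3572  0.    ]
scene0 (300, 248) [0.432 0.086 0.   ]
scene0 (365, 332) [0.586  0.4023 0.    ]
scene0 (244, 196) [ 0.4192 -0.1419  0.085 ]
side0 (300, 182) [ 0.4433 -0.3546  0.    ]
side0 (293, 262) [0.4302 0.084  0.    ]
side0 (208, 348) [0.5895 0.4021 0.    ]
side0 (300, 215) [ 0.428  -0.1471  0.    ]
scene0 (228, 299) [0.7178 0.0327 0.    ]
scene0 (178, 252) [ 0.6706 -0.2051  0.    ]
scene0 (273, 258) [0.5154 0.0432 0.    ]
```

```bash
cat >> h.py <<'E'
def st():
    np.set_printoptions(precision=4,suppress=True)
    o=get_obs();R=Ro.from_quat(o['ee_rot']).as_matrix()
    print('t',round(o['clock'],2),'p',o['position'],'j',o['joint_pos'],'F',o['ft_force'],'g',round(o['grip_width'],3))
    print('x',R[:,0],'y',R[:,1],'z',R[:,2],'tilt',round(np.degrees(np.arccos(-R[2,0])),2),'az',round(np.degrees(np.arctan2(R[1,0],R[0,0])),1))
    return np.array(o['position']),R
E
python3 - <<'E'
from h import *
p,R=st(); c=camera('wrist'); print(np.array(c['tool_from_camera']))
d=R.T@(np.array([.40,-.03,.45])-p);print(d)
E
```

```text
t 0.15 p [ 0.1587 -0.6042  0.2387] j [ 1.2914  0.3327 -0.0647  1.4608  0.0216  1.3499 -0.0885] F [ 0.418  -0.2818 -0.0061] g 1.004
x [-0.0003  0.001  -1.    ] y [ 0.9672  0.254  -0.    ] z [ 0.254  -0.9672 -0.0011] tilt 0.06 az 106.7
[[ 0.0007 -0.3136  0.9496 -0.1352]
 [ 0.0005 -0.9496 -0.3136  0.0798]
 [ 1.      0.0007 -0.0005 -0.0003]
 [ 0.      0.      0.      1.    ]]
[-0.2108  0.3793 -0.4943]
```

Request:
play_rows(increments="-0.045 0 0 0;-0.045 0 0 0;-0.045 0 0 0;-0.045 0 0 0;-0.03 0 0 0;0 0.033 -0.037 0;0 0.033 -0.037 0;0 0.033 -0.037 0;0 0.033 -0.037 0;0 0.033 -0.037 0;0 0.033 -0.037 0;0 0.033 -0.037 0;0 0.033 -0.037 0;0 0.033 -0.037 0;0 0.033 -0.037 0;0 0.033 -0.037 0;0 0.033 -0.037 0;0 0.033 -0.037 0", hand=-1)

```text
clock: 2.0
position: [0.4517, -0.0273, 0.4542]
ee_rot: [0.435, 0.559, -0.435, 0.556]
ft_force: [2.0, -1.1, 0.7]
grip_width: 0.999
```

```bash
python3 - <<'E'
from h import *
st()
E
```

```text
t 2.0 p [ 0.4517 -0.0273  0.4542] j [ 0.7213 -0.0469 -0.7126  1.4374 -0.0339  1.7423 -1.3224] F [ 1.9663 -1.0648  0.7207] g 0.999
x [-0.0027  0.0027 -1.    ] y [ 0.9702  0.2425 -0.0019] z [ 0.2425 -0.9702 -0.0033] tilt 0.22 az 134.5
```

Request:
play_rows(increments="0 0 0 -0.15;0 0 0 -0.15;0 0 0 -0.15;0 0 0 -0.15;0 0 0 -0.15;0 0 0 -0.15;0 0 0 -0.15;0 0 0 -0.15;0 0 0 -0.15;0 0 0 -0.15;0 0 0 -0.15;0 0 0 -0.15")

```text
clock: 3.2
position: [0.4524, -0.0177, 0.4531]
ee_rot: [-0.167, 0.688, 0.17, 0.686]
ft_force: [0.3, 0.3, 0.5]
grip_width: 1.003
```

```bash
python3 - <<'E'
from h import *
st()
snap('wrist','w1')
E
```

```text
t 3.2 p [ 0.4524 -0.0177  0.4531] j [ 0.6607 -0.0462 -0.6758  1.4402 -0.0333  1.7415  0.4603] F [0.3419 0.3355 0.5066] g 1.003
x [-0.0042  0.0038 -1.    ] y [-0.4621  0.8868  0.0053] z [ 0.8868  0.4621 -0.002 ] tilt 0.33 az 137.7
```

View pics/w1.png

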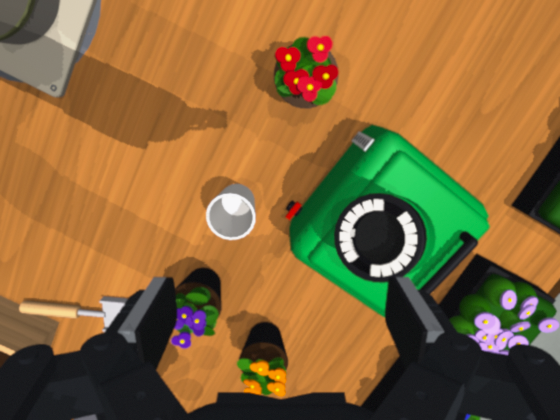

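```bash
python3 - <<'E'
from h import *
a=cv2.imread('pics/w1.png');cv2.imwrite('pics/cC.png',cv2.resize(a[185:290,325:435],None,fx=6,fy=6,interpolation=2)[:600])
E
```

```text
(no output)
```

View pics/cC.png

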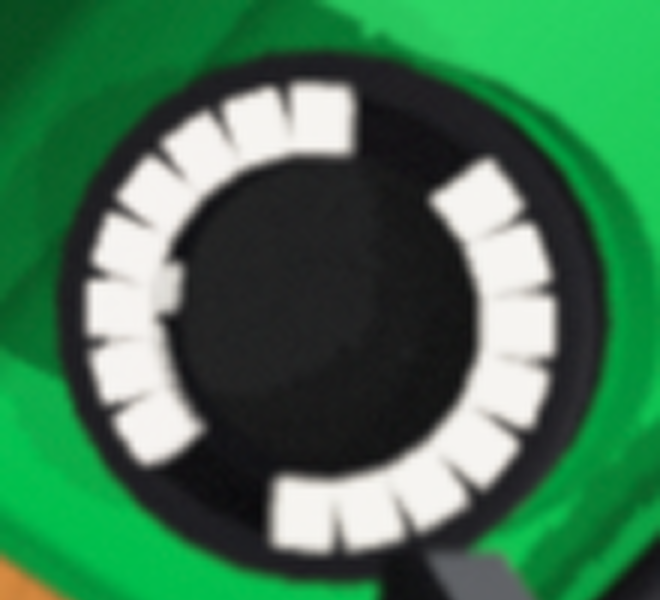

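Request:
play_rows(increments="-0.05 0 0 0;-0.05 0 0 0;-0.05 0 0 0;-0.05 0 0 0;-0.05 0 0 0")

```text
clock: 3.75
position: [0.4527, -0.0198, 0.5916]
ee_rot: [-0.167, 0.687, 0.169, 0.686]
ft_force: [0.0, 0.6, -0.3]
grip_width: 0.999
```

```bash
python3 - <<'E'
from h import *
st()
E
```

```text
t 3.75 p [ 0.4527 -0.0198  0.5916] j [ 0.1546  0.0416 -0.2218  1.0634  0.0065  2.0394  0.4154] F [ 0.0182  0.6376 -0.3395] g 0.999
x [-0.0021  0.0032 -1.    ] y [-0.4613  0.8872  0.0038] z [ 0.8872  0.4613 -0.0004] tilt 0.22 az 123.0
```

Request:
play_rows(increments="0.028 0.031 0.013 0;0.028 0.031 0.013 0;0.028 0.031 0.013 0;0.028 0.031 0.013 0;0.028 0.031 0.013 0;0 0 0 0")

```text
clock: 4.35
position: [0.4406, 0.1515, 0.4478]
ee_rot: [-0.157, 0.688, 0.159, 0.69]
ft_force: [-0.9, -0.4, 0.4]
grip_width: 1.0
```

```bash
python3 - <<'E'
from h import *
st()
snap('wrist','w2')
a=cv2.imread('pics/w2.png');p=proj('w2',[[.58,-.034,.211]])[0];print(p)
x,y=p.astype(int);x0=max(x-55,0);y0=max(y-50,0);print(x0,y0)
cv2.imwrite('pics/cD.png',cv2.resize(a[y0:y0+100,x0:x0+110],None,fx=6,fy=6,interpolation=2))
p,R=st();print(proj('w2',[[.418,.318,.07]]))
E
```

```text
t 4.35 p [0.4406 0.1515 0.4478] j [ 0.0017 -0.029  -0.4131  1.4415 -0.0132  1.7236  0.0379] F [-0.8898 -0.4193  0.4188] g 1.0
x [ 0.0023  0.0025 -1.    ] y [-0.436   0.9     0.0013] z [0.9    0.436  0.0032] tilt 0.2 az 48.0
[316.4988 351.1653]
261 301
t 4.4 p [0.4415 0.1493 0.4497] j [ 0.0032 -0.0297 -0.4101  1.4384 -0.0123  1.7255  0.0399] F [ 0.3047 -1.3566  0.698 ] g 1.002
x [ 0.0044  0.0022 -1.    ] y [-0.4337  0.9011  0.0001] z [0.901  0.4337 0.0049] tilt 0.28 az 26.9
[[321.0435  23.9122]]
```

View pics/w2.png

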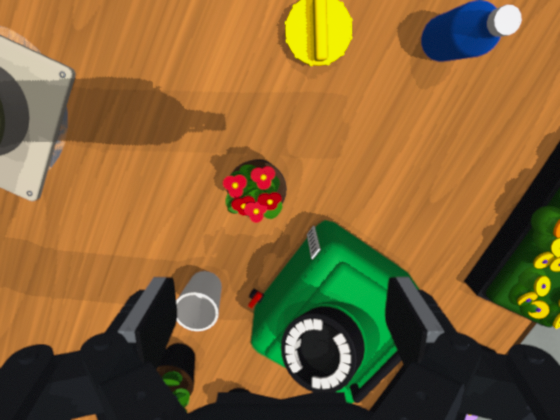

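View pics/cD.png

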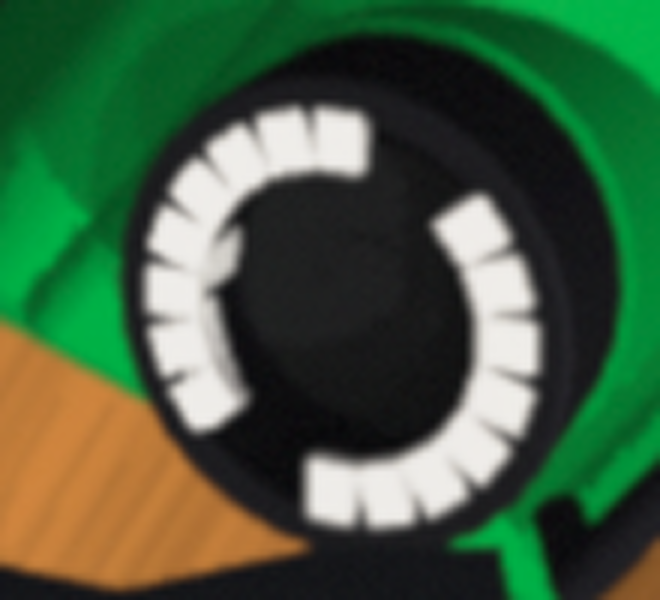

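```bash
cat > neck.py <<'E'
from h import *
np.set_printoptions(precision=4,suppress=True)
w1=[(384.2,199.7),(383.7,211.2),(406.3,211.7),(397,218),(350,262.5),(358.8,256.7),(370.3,276.7),(370.5,264.7)]
w2=[(322.7,319.7),(322,330.5),(342.2,333.3),(333,338),(294.8,373.3),(301.8,367.7),(312,387.7),(312.3,376.8)]
P=[]
for a,b in zip(w1,w2):
    X,e=tri([('w1',a),('w2',b)]);P.append(X);print(X,e[0])
P=np.array(P);c=P.mean(0);n=np.linalg.svd(P-c)[2][2];n*=np.sign(n[2]);print('c',c,'n',n,'tilt',np.degrees(np.arccos(n[2])),'az',np.degrees(np.arctan2(n[1],n[0])))
print('gap centres',P[:4].mean(0),P[4:].mean(0))
g=P[:4].mean(0)-P[4:].mean(0);print('len',np.linalg.norm(g),'z frac',g[2]/np.linalg.norm(g),'az',np.degrees(np.arctan2(g[1],g[0])))
# hypothesis az sweep: cast the corner rays to plane, radii compare
for az in (165,170,175,180,185,190,195):
    n=np.array([np.sin(.5585)*np.cos(np.radians(az)),np.sin(.5585)*np.sin(np.radians(az)),np.cos(.5585)])
    out=[]
    for fn,w in (('w1',w1),('w2',w2)):
        Q=onplane(fn,w,c,n);m=Q.mean(0);out+=[np.linalg.norm(Q-m,axis=1)*1000]
    print(az,out[0].round(1),out[1].round(1))
E
python3 neck.py
```

```text
[0.5706 0.0025 0.1981] 8.269302005735427e-05
[ 0.5747 -0.0082  0.2043] 2.7687334757731424e-05
[0.594  0.0042 0.2131] 0.00060824732245643
[ 0.588  -0.0065  0.2133] 0.0001557626973131982
[ 0.5717 -0.0773  0.2099] 0.00014884323237266363
[ 0.577  -0.067   0.2081] 0.00037053225697879173
[ 0.5949 -0.077   0.2242] 6.898370818028639e-05
[ 0.5902 -0.0662  0.2181] 0.00017178396369919358
c [ 0.5826 -0.0369  0.2112] n [-0.5493  0.086   0.8312] tilt 33.776152293895926 az 171.10447629887184
gap centres [ 0.5818 -0.002   0.2072] [ 0.5835 -0.0719  0.2151]
len 0.07034181948306653 z frac -0.11172189749676965 az 91.32622885446621
165 [43.2 30.5 42.4 30.6 41.8 29.8 43.9 30.9] [43.  29.7 42.2 29.2 41.4 28.8 43.6 30.2]
170 [43.2 30.6 42.6 30.8 42.1 30.  44.  30.9] [43.6 30.3 43.1 30.  42.4 29.4 44.4 30.7]
175 [43.3 30.7 42.8 31.1 42.5 30.2 44.2 31. ] [44.4 30.9 44.1 30.8 43.6 30.1 45.3 31.3]
180 [43.5 31.  43.2 31.4 43.  30.5 44.5 31.2] [45.3 31.7 45.3 31.7 44.9 30.9 46.3 32. ]
185 [43.7 31.3 43.7 31.8 43.6 30.8 45.  31.4] [46.4 32.6 46.6 32.7 46.3 31.8 47.6 32.8]
190 [44.1 31.6 44.2 32.3 44.3 31.2 45.5 31.7] [47.7 33.6 48.1 33.9 47.9 32.8 49.1 33.8]
195 [44.6 32.1 44.9 32.9 45.1 31.6 46.2 32.1] [49.3 34.8 49.7 35.2 49.7 33.9 50.9 34.9]
```

Request:
play_rows(increments="0.033 0.027 0.009 0;0.033 0.027 0.009 0;0.033 0.027 0.009 0;0.033 0.027 0.009 0;0.033 0.027 0.009 0;0.033 0.027 0.009 0;0 0 0 0")

```text
clock: 5.1
position: [0.4295, 0.3184, 0.2513]
ee_rot: [-0.147, 0.686, 0.147, 0.697]
ft_force: [-0.8, -1.1, -1.2]
grip_width: 1.002
```

```bash
python3 - <<'E'
from h import *
st()
im=snap('wrist','w3')
h=cv2.cvtColor(im,cv2.COLOR_BGR2HSV);m=cv2.inRange(h,(20,120,60),(36,255,255))
k,l,s,c=cv2.connectedComponentsWithStats(m)
for i in range(1,k):
    if s[i][4]>500: print(s[i],c[i],onz('w3',[c[i]],.04))
E
```

```text
t 5.1 p [0.4295 0.3184 0.2513] j [-0.1974  0.1606 -0.5855  1.6694  0.0998  1.3256 -0.3817] F [-0.8441 -1.0852 -1.1938] g 1.002
x [ 0.0155  0.0036 -0.9999] y [-0.4062  0.9138 -0.003 ] z [0.9137 0.4062 0.0156] tilt 0.91 az 13.0
[  96    0  116   86 7827] [157.146   37.5772] [[0.2839 0.3878 0.04  ]]
[ 249    0  111   64 5396] [303.7129  26.1609] [[0.3968 0.4474 0.04  ]]
[ 218  122   98  101 7230] [267.0534 170.1963] [[0.4184 0.3178 0.04  ]]
```

View pics/w3.png

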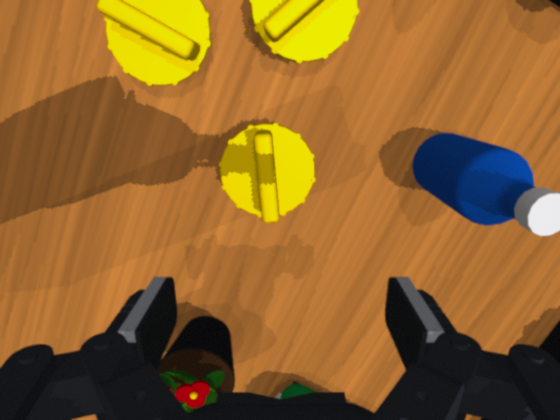

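```bash
python3 - <<'E'
from h import *
p,R=st()
im=cv2.imread('pics/w3.png')
cv2.imwrite('pics/cE.png',cv2.resize(im[115:230,210:325],None,fx=5,fy=5,interpolation=2))
Q=onz('w3',[(264,131),(269.5,220)],.07);d=Q[0]-Q[1];print(Q,Q.mean(0),np.linalg.norm(d),np.degrees(np.arctan2(d[1],d[0])),'tooly az',np.degrees(np.arctan2(R[1,1],R[0,1])))
print(tri([('w3',(266.8,175.5)),('scene0',(371,263.7)),('side0',(291,308))]))
E
```

```text
t 5.15 p [0.4311 0.317  0.2536] j [-0.1957  0.1581 -0.5833  1.6669  0.0995  1.3276 -0.3795] F [-0.1361 -0.5494  1.1233] g 1.001
x [ 0.0182  0.0041 -0.9998] y [-0.4044  0.9146 -0.0036] z [0.9144 0.4044 0.0183] tilt 1.07 az 12.8
[[0.4005 0.3544 0.07  ]
 [0.4368 0.2825 0.07  ]] [0.4186 0.3184 0.07  ] 0.08054030015972533 116.7881692379422 tooly az 113.85671047689189
(array([0.4176, 0.3186, 0.0673]), [np.float64(0.0007894828710036176), np.float64(0.0018311342993305784), np.float64(0.0012743918881439797)])
```

View pics/cE.png

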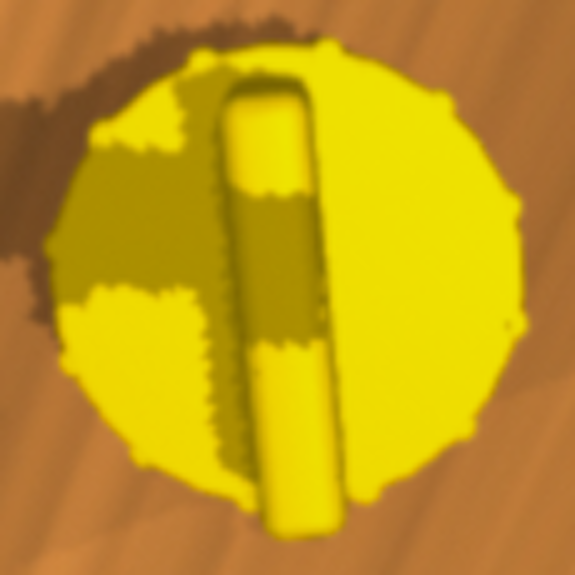

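Request:
play_rows(increments="0 0.007 -0.015 -0.05;0.04 0 0 0;0.04 0 0 0;0.04 0 0 0;0.025 0 0 0;0 0 0 0")

```text
clock: 5.75
position: [0.4301, 0.3123, 0.1153]
ee_rot: [-0.156, 0.677, 0.156, 0.702]
ft_force: [-0.7, -0.8, 0.2]
grip_width: 0.998
```

```bash
python3 - <<'E'
from h import *
p,R=st();d=np.array([.4182,.3184,.049])-p;print('need tool',R.T@d,'yaw',np.degrees(np.arctan2(R[1,1],R[0,1])))
E
```

```text
t 5.75 p [0.4301 0.3123 0.1153] j [-0.2158  0.2651 -0.5725  1.8583  0.1874  1.035  -0.4188] F [-0.7087 -0.8384  0.2493] g 0.998
x [ 0.0354  0.0085 -0.9993] y [-0.4305  0.9026 -0.0075] z [0.9019 0.4305 0.0356] tilt 2.09 az 13.6
need tool [ 0.0659  0.0111 -0.0105] yaw 115.49845430224242
```

Request:
play_rows(increments="0 0.011 -0.011 -0.02;0 0 0 0;0 0 0 0")

```text
clock: 6.05
position: [0.4181, 0.3177, 0.1204]
ee_rot: [-0.161, 0.673, 0.162, 0.703]
ft_force: [0.4, 0.3, 1.3]
grip_width: 1.002
```

```bash
python3 - <<'E'
from h import *
p,R=st();d=np.array([.4182,.3184,.049])-p;print('need tool',R.T@d,'yaw',np.degrees(np.arctan2(R[1,1],R[0,1])))
E
```

```text
t 6.05 p [0.4181 0.3177 0.1204] j [-0.2226  0.242  -0.586   1.8739  0.1802  1.0347 -0.4209] F [0.4307 0.2937 1.273 ] g 1.002
x [ 0.0415  0.0111 -0.9991] y [-0.4452  0.8954 -0.0086] z [0.8945 0.4451 0.042 ] tilt 2.46 az 14.9
need tool [ 0.0714  0.0012 -0.0026] yaw 116.43431303880614
```

Request:
play_rows(increments="0.02 0.001 -0.001 0;0.02 0 -0.001 0;0.015 0 -0.001 0;0.01 0 0 0;0 0 0 0")

```text
clock: 6.55
position: [0.4221, 0.3202, 0.0598]
ee_rot: [-0.16, 0.669, 0.162, 0.707]
ft_force: [-1.2, 0.3, 0.8]
grip_width: 1.003
```

```bash
python3 - <<'E'
from h import *
p,R=st();d=np.array([.4182,.3184,.049])-p;print('need tool',R.T@d,'yaw',np.degrees(np.arctan2(R[1,1],R[0,1])))
E
```

```text
t 6.55 p [0.4221 0.3202 0.0598] j [-0.2523  0.3272 -0.5635  1.9218  0.2523  0.9072 -0.4801] F [-1.216   0.3401  0.7959] g 1.003
x [ 0.0519  0.0161 -0.9985] y [-0.4436  0.8962 -0.0086] z [0.8947 0.4434 0.0536] tilt 3.11 az 17.2
need tool [ 0.0105  0.0002 -0.0049] yaw 116.3364300787461
```

Request:
play_rows(increments="0.011 0 -0.005 0;0 0 0 0;0 0 0 0")

```text
clock: 6.85
position: [0.4186, 0.3186, 0.0489]
ee_rot: [-0.159, 0.669, 0.163, 0.708]
ft_force: [0.9, -0.5, 0.1]
grip_width: 0.994
```

```bash
python3 - <<'E'
from h import *
p,R=st();d=np.array([.4182,.3184,.049])-p;print('need tool',R.T@d,'yaw',np.degrees(np.arctan2(R[1,1],R[0,1])))
E
```

```text
t 6.85 p [0.4186 0.3186 0.0489] j [-0.2564  0.3351 -0.5607  1.9398  0.2624  0.8815 -0.4915] F [ 0.8789 -0.5474  0.0738] g 0.994
x [ 0.0533  0.017  -0.9984] y [-0.4435  0.8962 -0.0084] z [0.8947 0.4433 0.0553] tilt 3.21 az 17.7
need tool [-0.0001 -0.     -0.0004] yaw 116.32884578177004
```

Request:
play_rows(increments="0 0 0 0;0 0 0 0;0 0 0 0;0 0 0 0;0 0 0 0;0 0 0 0;0 0 0 0", hand=1, squeeze=80)

```text
clock: 7.55
position: [0.4187, 0.3187, 0.0509]
ee_rot: [-0.16, 0.668, 0.162, 0.708]
ft_force: [0.3, -0.2, -1.7]
grip_width: 0.17
```

```bash
python3 - <<'E'
from h import *
st()
E
```

```text
t 7.55 p [0.4187 0.3187 0.0509] j [-0.2562  0.3323 -0.5614  1.9383  0.2611  0.8854 -0.4911] F [ 0.3456 -0.1673 -1.7284] g 0.17
x [ 0.054   0.0164 -0.9984] y [-0.4433  0.8963 -0.0092] z [0.8947 0.4431 0.0557] tilt 3.23 az 16.9
```

Request:
play_rows(increments="-0.02 0 0 0;-0.04 0 0 0;-0.05 0 0 0;-0.05 0 0 0;-0.05 0 0 0;-0.05 0 0 0;-0.05 0 0 0;-0.05 0 0 0")

```text
clock: 8.35
position: [0.3964, 0.3099, 0.4077]
ee_rot: [-0.162, 0.674, 0.161, 0.703]
ft_force: [1.0, 0.9, -2.7]
grip_width: 0.168
```

```bash
python3 - <<'E'
from h import *
st();snap('wrist','w4')
E
```

```text
t 8.35 p [0.3964 0.3099 0.4077] j [-0.1791  0.0326 -0.6006  1.4695  0.0407  1.6113 -0.3158] F [ 1.0177  0.8705 -2.7038] g 0.168
x [ 0.0398  0.008  -0.9992] y [-0.4446  0.8957 -0.0105] z [0.8948 0.4447 0.0392] tilt 2.32 az 11.4
```

View pics/w4.png

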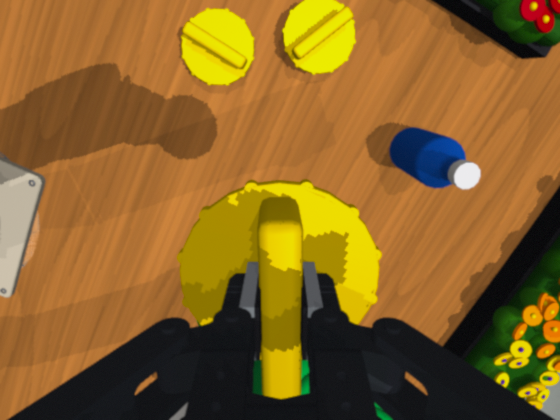

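Request:
play_rows(increments="-0.014 -0.036 -0.011 0;-0.014 -0.036 -0.011 0;-0.014 -0.036 -0.011 0;-0.014 -0.036 -0.011 0;-0.014 -0.036 -0.011 0;-0.014 -0.036 -0.011 0;-0.014 -0.036 -0.011 0;-0.014 -0.036 -0.011 0;-0.014 -0.036 -0.011 0;-0.014 -0.036 -0.011 0;0 0 0 0")

```text
clock: 9.5
position: [0.4542, -0.0757, 0.5553]
ee_rot: [-0.162, 0.67, 0.164, 0.706]
ft_force: [0.5, 1.2, -2.0]
grip_width: 0.174
```

```bash
python3 - <<'E'
from h import *
st()
E
```

```text
t 9.5 p [ 0.4542 -0.0757  0.5553] j [ 0.203  -0.02   -0.1202  1.2074 -0.0219  1.9064  0.5398] F [ 0.5402  1.2162 -1.9545] g 0.174
x [ 0.0489  0.0142 -0.9987] y [-0.4479  0.894  -0.0092] z [0.8927 0.4478 0.0501] tilt 2.92 az 16.2
```

Request:
play_rows(increments="-0.05 0 0 0;-0.05 0 0 0;-0.05 0 0 0;-0.05 0 0 0")

```text
clock: 9.9
position: [0.4468, -0.0789, 0.6496]
ee_rot: [-0.167, 0.648, 0.154, 0.727]
ft_force: [0.4, 0.7, -2.5]
grip_width: 0.172
```

```bash
python3 - <<'E'
from h import *
st()
E
```

```text
t 9.9 p [ 0.4468 -0.0789  0.6496] j [-0.1918  0.0093  0.2858  0.9641 -0.0241  2.0576  0.5396] F [ 0.3535  0.71   -2.5039] g 0.172
x [ 0.1119  0.0082 -0.9937] y [-0.44    0.897  -0.0421] z [0.891 0.442 0.104] tilt 6.44 az 4.2
```

Request:
play_rows(increments="-0.05 0 0 0;-0.05 0 0 0;-0.05 0 0 0")

```text
clock: 10.2
position: [0.4314, -0.0743, 0.6952]
ee_rot: [-0.179, 0.61, 0.146, 0.758]
ft_force: [-0.4, -0.5, -2.6]
grip_width: 0.173
```

```bash
python3 - <<'E'
from h import *
st()
E
```

```text
t 10.2 p [ 0.4314 -0.0743  0.6952] j [ 0.2513 -0.0135 -0.1647  0.8837 -0.0262  2.0572  0.538 ] F [-0.413  -0.4818 -2.6248] g 0.173
x [ 0.2132  0.0026 -0.977 ] y [-0.4395  0.8934 -0.0935] z [0.8726 0.4493 0.1916] tilt 12.31 az 0.7
```

Request:
play_rows(increments="-0.045 -0.013 -0.006 0;-0.045 -0.013 -0.006 0;-0.05 0 0 0;-0.05 0 0 0;-0.05 0 0 0")

```text
clock: 10.7
position: [0.3777, -0.0965, 0.7731]
ee_rot: [-0.199, 0.542, 0.118, 0.808]
ft_force: [-0.1, -0.1, -1.8]
grip_width: 0.172
```

```bash
python3 - <<'E'
from h import *
st()
E
```

```text
t 10.7 p [ 0.3777 -0.0965  0.7731] j [ 0.634  -0.0993 -0.3563  0.7854 -0.1279  2.0573  0.6508] F [-0.1376 -0.0855 -1.79  ] g 0.172
x [ 0.3841 -0.026  -0.9229] y [-0.4057  0.8931 -0.194 ] z [0.8293 0.449  0.3325] tilt 22.64 az -3.9
```

Request:
play_rows(increments="-0.045 -0.013 -0.006 0;-0.045 -0.013 -0.006 0;-0.05 0 0 0")

```text
clock: 11.0
position: [0.3336, -0.119, 0.8157]
ee_rot: [-0.212, 0.5, 0.097, 0.834]
ft_force: [0.4, 0.7, -2.6]
grip_width: 0.17
```

```bash
python3 - <<'E'
from h import *
st()
E
```

```text
t 11.0 p [ 0.3336 -0.119   0.8157] j [ 0.418  -0.1641 -0.067   0.7508 -0.1449  2.0573  0.7039] F [ 0.3566  0.6665 -2.6146] g 0.17
x [ 0.4812 -0.051  -0.8751] y [-0.3735  0.8913 -0.2573] z [0.793  0.4506 0.4099] tilt 28.94 az -6.0
```

```bash
python3 - <<'E'
from h import *
snap('wrist','w5');st()
a=cv2.imread('pics/w1.png');b=cv2.imread('pics/scene0.png')
cv2.imwrite('pics/cF.png',np.hstack([cv2.resize(a[120:310,285:495],None,fx=2.2,fy=2.2,interpolation=2)[:400],cv2.resize(b[200:300,172:277],None,fx=3.2,fy=4,interpolation=2)]))
E
```

```text
t 11.05 p [ 0.3297 -0.1174  0.8196] j [ 0.4173 -0.1701 -0.0662  0.7461 -0.1451  2.0584  0.7033] F [-4.3516  1.7145  0.3227] g 0.173
x [ 0.489  -0.0539 -0.8706] y [-0.3709  0.8905 -0.2635] z [0.7895 0.4517 0.4154] tilt 29.47 az -6.3
```

View pics/cF.png

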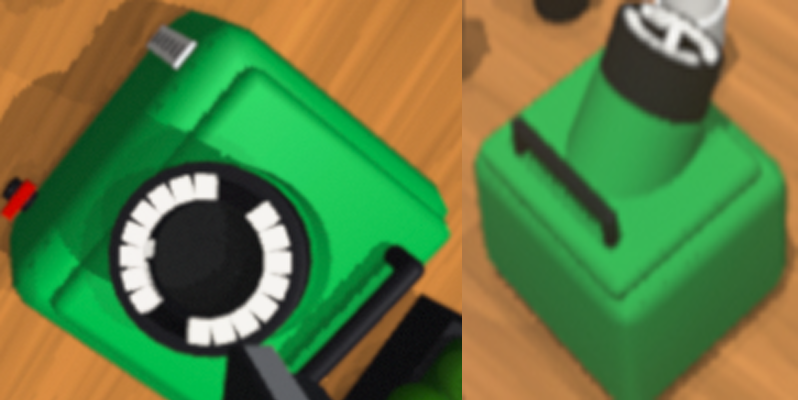

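View pics/w5.png

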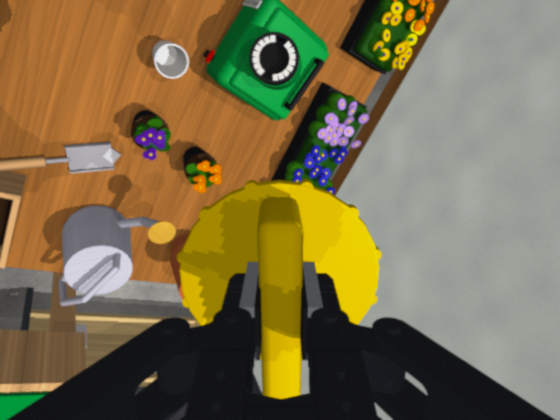

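```bash
python3 - <<'E'
from h import *
np.set_printoptions(precision=4,suppress=True)
def az(fn,a,b,z):
    Q=onz(fn,[a,b],z);d=Q[1]-Q[0];print(fn,Q.round(4).tolist(),np.linalg.norm(d).round(3),np.degrees(np.arctan2(d[1],d[0])).round(2))
az('w1',(310,256.4),(400.9,150.9),.145)
az('w1',(400.9,150.9),(473.6,204.1),.145)
az('scene0',(189.2,230.5),(219.2,259.5),.172)
im=cv2.imread('pics/w5.png')
cv2.imwrite('pics/cG.png',cv2.resize(im[0:125,195:335],None,fx=5.7,fy=4.8,interpolation=2))
E
```

```text
w1 [[0.5465, -0.1165, 0.145], [0.5766, 0.0576, 0.145]] 0.177 80.19
w1 [[0.5766, 0.0576, 0.145], [0.6979, 0.0446, 0.145]] 0.122 -6.11
scene0 [[0.6976, -0.111, 0.172], [0.7294, 0.0234, 0.172]] 0.138 76.67
```

View pics/cG.png

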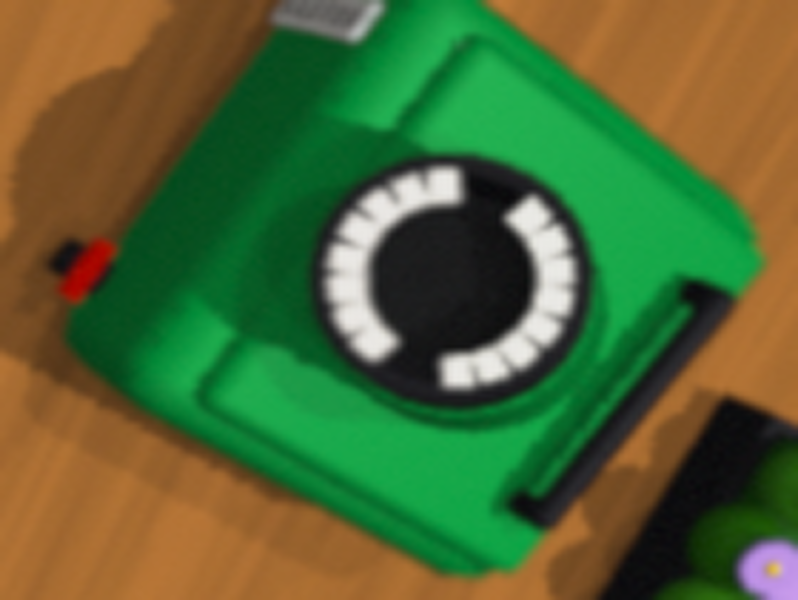

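```bash
python3 - <<'E'
from h import *
np.set_printoptions(precision=4,suppress=True)
c=lambda x,y:(195+x/5.7,y/4.8)
Q=onz('w5',[c(548,520),c(730,300)],.172);d=Q[1]-Q[0];print(Q,np.degrees(np.arctan2(d[1],d[0])))
Q=onz('w5',[c(535,495),c(688,285)],.16);d=Q[1]-Q[0];print(Q,np.degrees(np.arctan2(d[1],d[0])))
exec(open('neck.py').read().split('P=[]')[0].split('*\n',1)[1])
print(tri([('w5',c(453,279)),('w1',np.mean(w1,0)),('w2',np.mean(w2,0))]))
w5=[c(*q) for q in [(462,165),(462,203),(540,197),(506,220),(370,360),(400,340),(442,390),(442,355)]]
w5o=[c(*q) for q in [(462,165),(540,197),(370,362),(442,390)]]
for az in (169,170.5,172):
  a=np.radians(az);z=np.array([np.sin(.5585)*np.cos(a),np.sin(.5585)*np.sin(a),np.cos(.5585)]);y=np.array([np.sin(a),-np.cos(a),0]);x=np.cross(y,z)
  C=np.array([.5826,-.0369,.2112])
  for fn,w in (('w1',w1),('w2',w2),('w5',w5)):
    Q=onplane(fn,w,C,z);m=Q.mean(0);q=(Q-C);u=q@x;v=q@y
    r=[np.degrees(np.arctan2(-u[i],v[i])) for i in range(8)]
    g=Q[:4].mean(0)-Q[4:].mean(0)
    print(az,fn,'gap deg',np.degrees(np.arctan2(-(g@x),g@y)).round(2),'centre off mm',(m-C).round(4),'R',(np.linalg.norm(Q-m,axis=1)*1e3).round(1))
E
```

```text
[[ 0.6945 -0.1154  0.172 ]
 [ 0.715   0.0056  0.172 ]] 80.40213975067756
[[ 0.69   -0.1081  0.16  ]
 [ 0.7014  0.0041  0.16  ]] 84.1904403834235
(array([ 0.5825, -0.036 ,  0.2117]), [np.float64(0.00030550006075505496), np.float64(0.0003257176587269634), np.float64(0.0001472095734840037)])
169 w1 gap deg 14.08 centre off mm [-0.  0. -0.] R [43.2 30.5 42.5 30.7 42.1 29.9 44.  30.9]
169 w2 gap deg 13.87 centre off mm [0.0001 0.0001 0.    ] R [43.5 30.1 42.9 29.8 42.2 29.3 44.2 30.6]
169 w5 gap deg 13.32 centre off mm [0.0004 0.0008 0.0001] R [44.8 30.1 44.2 29.7 43.3 30.3 44.3 30.3]
170.5 w1 gap deg 12.7 centre off mm [-0. -0. -0.] R [43.2 30.6 42.6 30.8 42.2 30.  44.  30.9]
170.5 w2 gap deg 12.5 centre off mm [0.0001 0.     0.    ] R [43.7 30.3 43.2 30.  42.5 29.5 44.4 30.7]
170.5 w5 gap deg 11.97 centre off mm [0.0004 0.0008 0.0002] R [44.7 30.1 44.1 29.7 43.2 30.3 44.2 30.2]
172 w1 gap deg 11.31 centre off mm [-0.     -0.0001 -0.    ] R [43.2 30.6 42.7 30.9 42.3 30.  44.1 30.9]
172 w2 gap deg 11.11 centre off mm [ 0.0001 -0.      0.0001] R [43.9 30.5 43.5 30.3 42.8 29.7 44.7 30.9]
172 w5 gap deg 10.63 centre off mm [0.0004 0.0008 0.0002] R [44.6 30.  44.1 29.7 43.2 30.3 44.1 30.2]
```

Request:
play_rows(increments="0 0 0 0.13;0 0 0 0.13;0 0 0 0.13;0 0 0 0")

```text
clock: 11.45
position: [0.3285, -0.115, 0.8206]
ee_rot: [-0.043, 0.504, -0.006, 0.863]
ft_force: [-0.5, -0.6, -2.1]
grip_width: 0.173
```

```bash
cat >> h.py <<'E'
N=np.array([.5826,-.0364,.2116]);_a=np.radians(171)
NZ=np.array([np.sin(.5585)*np.cos(_a),np.sin(.5585)*np.sin(_a),np.cos(.5585)])
NY=np.array([np.sin(_a),-np.cos(_a),0]);NX=np.cross(NY,NZ)
GAP=12.2
def rel(stand,deg=GAP,off=.016):
    p,R=st(); t=N+NZ*(stand+off); d=R.T@(t-p)
    y=R[:,1];g=np.degrees(np.arctan2(-(y@NX),y@NY))
    mid=p+R[:,0]*off
    q=mid-N; print('mid above mouth',(q@NZ).round(4),'lat x,y',(q@NX).round(4),(q@NY).round(4),'bar deg',g.round(2),'turn needed rad',np.radians(g-deg).round(3))
    e=np.cross(R[:,0],-NZ); print('tilt err deg about NX,NY',np.degrees(e@NX).round(2),np.degrees(e@NY).round(2),'  shift tool',d)
E
python3 - <<'E'
from h import *
rel(.12)
E
```

```text
t 11.45 p [ 0.3285 -0.115   0.8206] j [ 0.4614 -0.1725 -0.0947  0.7463 -0.1607  2.0575  0.3063] F [-0.4788 -0.5578 -2.1131] g 0.173
x [ 0.492  -0.0533 -0.869 ] y [-0.0335  0.9962 -0.0801] z [0.8699 0.0686 0.4884] tilt 29.66 az -6.2
mid above mouth 0.6269 lat x,y 0.1197 -0.1169 bar deg 11.7 turn needed rad -0.009
tilt err deg about NX,NY -1.39 -2.37   shift tool [ 0.5141  0.1229 -0.0758]
```

Request:
play_rows(increments="0.038 0.01 -0.006 0;0.038 0.01 -0.006 0;0.038 0.01 -0.006 0;0.038 0.01 -0.006 0;0.038 0.01 -0.006 0;0.038 0.01 -0.006 0;0.038 0.01 -0.006 0")

```text
clock: 12.15
position: [0.4241, -0.0605, 0.5549]
ee_rot: [-0.058, 0.501, 0.0, 0.863]
ft_force: [1.5, 0.4, -0.9]
grip_width: 0.175
```

```bash
python3 - <<'E'
from h import *
rel(.12)
E
```

```text
t 12.15 p [ 0.4241 -0.0605  0.5549] j [ 0.4405 -0.4497 -0.2424  1.6298 -0.1451  1.4242  0.2614] F [ 1.4846  0.4131 -0.8572] g 0.175
x [ 0.4974 -0.0577 -0.8656] y [-0.0587  0.9933 -0.0999] z [0.8655 0.1005 0.4907] tilt 30.05 az -6.6
mid above mouth 0.3561 lat x,y 0.0518 -0.0483 bar deg 13.53 turn needed rad 0.023
tilt err deg about NX,NY -1.2 -1.97   shift tool [ 0.2387  0.0528 -0.0327]
```

Request:
play_rows(increments="0.04 0.009 -0.005 0;0.04 0.009 -0.005 0;0.04 0.009 -0.005 0;0.04 0.009 -0.005 0;0.02 0.005 -0.003 0;0 0 0 0")

```text
clock: 12.75
position: [0.4894, -0.0282, 0.3645]
ee_rot: [-0.07, 0.508, 0.009, 0.859]
ft_force: [-0.3, -0.2, -1.6]
grip_width: 0.169
```

```bash
python3 - <<'E'
from h import *
rel(.12)
E
```

```text
t 12.75 p [ 0.4894 -0.0282  0.3645] j [ 0.4246 -0.3779 -0.3856  1.9674 -0.1138  1.0182  0.1784] F [-0.3218 -0.1623 -1.6018] g 0.169
x [ 0.4845 -0.0558 -0.873 ] y [-0.0871  0.9899 -0.1116] z [0.8704 0.1301 0.4748] tilt 29.19 az -6.6
mid above mouth 0.1631 lat x,y 0.0011 -0.0061 bar deg 15.28 turn needed rad 0.054
tilt err deg about NX,NY -1.19 -2.83   shift tool [0.0433 0.0053 0.0017]
```

Request:
play_rows(increments="-0.04 -0.017 0.004 0;-0.04 -0.017 0.004 0;-0.04 -0.017 0.004 0;-0.04 -0.017 0.004 0;-0.04 -0.017 0.004 0;-0.04 -0.017 0.004 0;-0.04 -0.017 0.004 0;-0.04 -0.017 0.004 0;-0.04 -0.017 0.004 0;-0.04 -0.017 0.004 0;-0.04 -0.017 0.004 0;-0.04 -0.017 0.004 0")

```text
clock: 13.95
position: [0.3105, -0.1935, 0.8251]
ee_rot: [-0.092, 0.496, 0.007, 0.863]
ft_force: [0.1, 0.7, -2.4]
grip_width: 0.174
```

```bash
python3 - <<'E'
from h import *
rel(.12)
E
```

```text
t 13.95 p [ 0.3105 -0.1935  0.8251] j [ 0.3011 -0.1498  0.228   0.7187 -0.1799  2.0558  0.5555] F [ 0.0576  0.6605 -2.4154] g 0.174
x [ 0.5081 -0.0788 -0.8577] y [-0.1038  0.9829 -0.1518] z [0.855  0.1662 0.4913] tilt 30.94 az -8.8
mid above mouth 0.6337 lat x,y 0.1177 -0.1977 bar deg 17.33 turn needed rad 0.089
tilt err deg about NX,NY -0.1 -1.06   shift tool [ 0.5161  0.2202 -0.045 ]
```

Request:
play_rows(increments="-0.05 0.015 0 0;0 0 0 0.09")

```text
clock: 14.15
position: [0.2896, -0.1774, 0.8414]
ee_rot: [-0.059, 0.479, -0.022, 0.875]
ft_force: [-1.6, 0.0, -2.3]
grip_width: 0.17
```

```bash
python3 - <<'E'
from h import *
rel(.12)
E
```

```text
t 14.15 p [ 0.2896 -0.1774  0.8414] j [ 0.2864 -0.1945  0.2002  0.7135 -0.1529  2.0589  0.4386] F [-1.6185  0.0296 -2.2925] g 0.17
x [ 0.5399 -0.0948 -0.8364] y [-0.0187  0.992  -0.1245] z [0.8415 0.0829 0.5338] tilt 33.24 az -10.0
mid above mouth 0.6597 lat x,y 0.1074 -0.1852 bar deg 12.32 turn needed rad 0.002
tilt err deg about NX,NY 0.52 1.24   shift tool [ 0.5356  0.2109 -0.0754]
```

Request:
play_rows(increments="0.04 0.016 -0.005 0;0.04 0.016 -0.005 0;0.04 0.016 -0.005 0;0.04 0.016 -0.005 0;0.04 0.016 -0.005 0;0.04 0.016 -0.005 0;0.04 0.016 -0.005 0;0.04 0.016 -0.005 0;0.04 0.016 -0.005 0;0.04 0.016 -0.005 0;0.04 0.016 -0.005 0;0 0 0 0")

```text
clock: 15.35
position: [0.4809, -0.0514, 0.4233]
ee_rot: [-0.076, 0.47, -0.02, 0.879]
ft_force: [-0.6, 0.3, -3.7]
grip_width: 0.17
```

```bash
python3 - <<'E'
from h import *
rel(.08)
E
```

```text
t 15.35 p [ 0.4809 -0.0514  0.4233] j [ 0.3202 -0.4489 -0.2713  1.9349 -0.0359  1.0429  0.1289] F [-0.6229  0.303  -3.6672] g 0.17
x [ 0.5568 -0.1071 -0.8237] y [-0.0351  0.9877 -0.1521] z [0.8299 0.1136 0.5462] tilt 34.54 az -10.9
mid above mouth 0.2155 lat x,y 0.0297 -0.031 bar deg 13.95 turn needed rad 0.031
tilt err deg about NX,NY 1.07 2.52   shift tool [ 0.1335  0.0407 -0.0259]
```

Request:
play_rows(increments="0.03 0.014 -0.009 0.01;0.03 0.014 -0.009 0.01;0.03 0.014 -0.009 0.01;0 0 0 0;0 0 0 0")

```text
clock: 15.85
position: [0.5094, -0.0234, 0.3362]
ee_rot: [-0.067, 0.465, -0.027, 0.882]
ft_force: [0.0, -0.3, -1.2]
grip_width: 0.175
```

```bash
python3 - <<'E'
from h import *
rel(.08)
E
```

```text
t 15.85 p [ 0.5094 -0.0234  0.3362] j [ 0.3361 -0.3845 -0.3857  2.0685  0.0086  0.8342 -0.0124] F [ 0.0143 -0.278  -1.1946] g 0.175
x [ 0.5654 -0.1095 -0.8175] y [-0.0146  0.9897 -0.1426] z [0.8247 0.0926 0.558 ] tilt 35.16 az -11.0
mid above mouth 0.1291 lat x,y 0.0039 0.0011 bar deg 12.66 turn needed rad 0.008
tilt err deg about NX,NY 1.13 3.15   shift tool [ 0.0489  0.0008 -0.0056]
```

Request:
play_rows(increments="0 0 0.04 0;0 0 0 0")

```text
clock: 16.05
position: [0.5425, -0.0215, 0.3629]
ee_rot: [-0.068, 0.464, -0.028, 0.883]
ft_force: [0.6, 1.0, -1.4]
grip_width: 0.17
```

```bash
python3 - <<'E'
from h import *
rel(.08)
E
```

```text
t 16.05 p [ 0.5425 -0.0215  0.3629] j [ 0.3532 -0.3091 -0.4102  1.963   0.045   0.8663 -0.0365] F [ 0.6443  0.9687 -1.3512] g 0.17
x [ 0.5672 -0.1119 -0.816 ] y [-0.0138  0.9893 -0.1453] z [0.8235 0.0937 0.5596] tilt 35.32 az -11.2
mid above mouth 0.1345 lat x,y 0.0455 0.0081 bar deg 12.7 turn needed rad 0.009
tilt err deg about NX,NY 1.25 3.3   shift tool [ 0.052   0.0034 -0.0481]
```

Request:
play_rows(increments="0 0 -0.01 0;0 0 -0.01 0;0 0 -0.01 0;0 0 -0.01 0;0 0 0 0")

```text
clock: 16.55
position: [0.5058, -0.0276, 0.3434]
ee_rot: [-0.068, 0.462, -0.029, 0.884]
ft_force: [0.4, 0.1, -1.6]
grip_width: 0.173
```

```bash
python3 - <<'E'
from h import *
rel(.08)
E
```

```text
t 16.55 p [ 0.5058 -0.0276  0.3434] j [ 0.3375 -0.4009 -0.3758  2.068   0.0035  0.8426  0.0008] F [ 0.3908  0.0965 -1.5656] g 0.173
x [ 0.5713 -0.114  -0.8128] y [-0.0119  0.9891 -0.147 ] z [0.8207 0.0936 0.5637] tilt 35.63 az -11.3
mid above mouth 0.1367 lat x,y 0.0053 -0.0037 bar deg 12.66 turn needed rad 0.008
tilt err deg about NX,NY 1.33 3.6   shift tool [ 0.0562  0.0063 -0.0067]
```

Request:
play_rows(increments="-0.035 0 -0.025 0;-0.035 0 -0.025 0;-0.035 0 -0.025 0")

```text
clock: 16.85
position: [0.463, -0.0105, 0.353]
ee_rot: [-0.075, 0.47, -0.02, 0.879]
ft_force: [-1.0, 2.7, -0.9]
grip_width: 0.169
```

```bash
python3 - <<'E'
from h import *
rel(.08)
E
```

```text
t 16.85 p [ 0.463  -0.0105  0.353 ] j [ 0.1366 -0.4939 -0.257   2.107   0.0688  0.9372 -0.07  ] F [-1.0426  2.7115 -0.8856] g 0.169
x [ 0.558  -0.1056 -0.8231] y [-0.035   0.988  -0.1504] z [0.8291 0.1127 0.5476] tilt 34.6 az -10.7
mid above mouth 0.1687 lat x,y -0.028 0.0066 bar deg 13.9 turn needed rad 0.03
tilt err deg about NX,NY 0.97 2.59   shift tool [ 0.0899 -0.0111  0.0226]
```

Request:
play_rows(increments="-0.035 0 -0.025 0;-0.035 0 -0.025 0;-0.035 0 -0.025 0")

```text
clock: 17.15
position: [0.4497, -0.0242, 0.3463]
ee_rot: [-0.069, 0.486, -0.04, 0.87]
ft_force: [-0.6, -4.2, -2.1]
grip_width: 0.17
```

```bash
python3 - <<'E'
from h import *
rel(.08)
E
```

```text
t 17.15 p [ 0.4497 -0.0242  0.3463] j [ 0.0614 -0.498  -0.2013  2.1153  0.1396  0.9864 -0.1457] F [-0.5568 -4.154  -2.0882] g 0.17
x [ 0.5248 -0.1374 -0.84  ] y [ 0.0034  0.9872 -0.1593] z [0.8512 0.0807 0.5186] tilt 32.86 az -14.7
mid above mouth 0.1688 lat x,y -0.0414 -0.0096 bar deg 12.29 turn needed rad 0.002
tilt err deg about NX,NY 3.07 0.73   shift tool [0.0887 0.0045 0.0424]
```

Request:
play_rows(increments="-0.02 0.03 -0.015 0;-0.02 0.03 -0.015 0")

```text
clock: 17.35
position: [0.4335, 0.0255, 0.3494]
ee_rot: [-0.066, 0.495, -0.048, 0.865]
ft_force: [-0.4, 2.5, -2.0]
grip_width: 0.17
```

```bash
python3 - <<'E'
from h import *
rel(.08)
E
```

```text
t 17.35 p [0.4335 0.0255 0.3494] j [-0.2221 -0.4996 -0.1437  2.106   0.2883  1.0935 -0.413 ] F [-0.3664  2.5168 -1.9772] g 0.17
x [ 0.5059 -0.1477 -0.8499] y [ 0.0171  0.9867 -0.1614] z [0.8624 0.0671 0.5017] tilt 31.8 az -16.3
mid above mouth 0.1841 lat x,y -0.0602 0.0367 bar deg 11.69 turn needed rad -0.009
tilt err deg about NX,NY 3.82 -0.4   shift tool [ 0.1059 -0.0424  0.0534]
```

Request:
play_rows(increments="-0.045 0.017 0.002 0;-0.045 0.017 0.002 0;-0.045 0.017 0.002 0;-0.045 0.017 0.002 0;-0.045 0.017 0.002 0;-0.045 0.017 0.002 0;-0.045 0.017 0.002 0;-0.045 0.017 0.002 0;-0.045 0.017 0.002 0;-0.045 0.017 0.002 0")

```text
clock: 18.35
position: [0.2434, 0.255, 0.6996]
ee_rot: [-0.064, 0.5, -0.041, 0.863]
ft_force: [-0.2, -1.5, -3.6]
grip_width: 0.174
```

```bash
python3 - <<'E'
from h import *
rel(.08)
E
```

```text
t 18.35 p [0.2434 0.255  0.6996] j [-0.2584 -0.2513 -0.7826  1.1062  0.3848  2.0314 -0.7995] F [-0.2429 -1.4978 -3.5927] g 0.174
x [ 0.497  -0.1337 -0.8574] y [ 0.0061  0.9886 -0.1507] z [0.8677 0.0696 0.4922] tilt 30.98 az -15.1
mid above mouth 0.5995 lat x,y -0.0645 0.2338 bar deg 11.89 turn needed rad -0.005
tilt err deg about NX,NY 3.11 -1.16   shift tool [ 0.5301 -0.2171  0.0309]
```

Request:
play_rows(increments="-0.045 0.015 0 0;-0.045 0.015 0 0")

```text
clock: 18.55
position: [0.2285, 0.2444, 0.722]
ee_rot: [-0.049, 0.505, -0.04, 0.861]
ft_force: [0.1, -2.3, -1.5]
grip_width: 0.175
```

```bash
python3 - <<'E'
from h import *
rel(.08)
E
```

```text
t 18.55 p [0.2285 0.2444 0.722 ] j [ 0.0638 -0.3285 -0.8788  1.0364  0.2272  2.04   -0.6761] F [ 0.0559 -2.3239 -1.4772] g 0.175
x [ 0.4877 -0.1184 -0.8649] y [ 0.0185  0.9919 -0.1253] z [0.8728 0.0451 0.486 ] tilt 30.13 az -13.6
mid above mouth 0.6255 lat x,y -0.064 0.2213 bar deg 10.52 turn needed rad -0.029
tilt err deg about NX,NY 2.33 -1.95   shift tool [ 0.5515 -0.2112  0.0444]
```

Request:
play_rows(increments="-0.05 0 0 0;-0.05 0 0 0;-0.05 0 0 0")

```text
clock: 18.85
position: [0.2011, 0.2368, 0.7632]
ee_rot: [-0.036, 0.487, -0.028, 0.872]
ft_force: [-6.8, -24.1, -20.2]
grip_width: 0.174
```

```bash
python3 - <<'E'
from h import *
rel(.08)
E
```

```text
t 18.85 p [0.2011 0.2368 0.7632] j [ 0.4885 -0.5003 -0.8081  0.9309 -0.1059  2.0587 -0.4091] F [ -6.7659 -24.0749 -20.1815] g 0.174
x [ 0.5249 -0.0843 -0.847 ] y [ 0.0139  0.9958 -0.0905] z [0.8511 0.0357 0.5239] tilt 32.11 az -9.1
mid above mouth 0.6741 lat x,y -0.0634 0.2102 bar deg 9.69 turn needed rad -0.044
tilt err deg about NX,NY 0.07 0.11   shift tool [ 0.5945 -0.217   0.0261]
```

Request:
play_rows(increments="0 -0.02 0.02 0;0.02 -0.02 0.015 0;0.035 -0.02 0.005 0;0.035 -0.02 0 0;0.035 -0.02 0 0")

```text
clock: 19.35
position: [0.3002, 0.1279, 0.6946]
ee_rot: [-0.035, 0.478, -0.03, 0.877]
ft_force: [-1.3, -1.4, -1.4]
grip_width: 0.171
```

```bash
python3 - <<'E'
from h import *
rel(.08)
E
```

```text
t 19.35 p [0.3002 0.1279 0.6946] j [ 0.0802 -0.496  -0.4584  1.2994  0.0768  1.7853 -0.3407] F [-1.3204 -1.3963 -1.4432] g 0.171
x [ 0.542  -0.0861 -0.8359] y [ 0.0186  0.9957 -0.0905] z [0.8402 0.0335 0.5413] tilt 33.29 az -9.0
mid above mouth 0.5551 lat x,y -0.002 0.1181 bar deg 9.47 turn needed rad -0.048
tilt err deg about NX,NY 0.01 1.29   shift tool [ 0.475  -0.115  -0.0276]
```

Request:
play_rows(increments="0.04 -0.01 -0.002 -0.005;0.04 -0.01 -0.002 -0.005;0.04 -0.01 -0.002 -0.005;0.04 -0.01 -0.002 -0.005;0.04 -0.01 -0.002 -0.005;0.04 -0.01 -0.002 -0.005")

```text
clock: 19.95
position: [0.405, 0.0715, 0.5385]
ee_rot: [-0.047, 0.481, -0.017, 0.875]
ft_force: [0.5, 0.4, -2.2]
grip_width: 0.175
```

```bash
python3 - <<'E'
from h import *
rel(.08)
E
```

```text
t 19.95 p [0.405  0.0715 0.5385] j [-0.3182 -0.4995 -0.1387  1.7191  0.2457  1.4356 -0.3849] F [ 0.5019  0.3733 -2.2169] g 0.175
x [ 0.5372 -0.0757 -0.8401] y [-0.0155  0.9949 -0.0995] z [0.8433 0.0665 0.5333] tilt 32.85 az -8.0
mid above mouth 0.3631 lat x,y 0.0104 0.0789 bar deg 11.4 turn needed rad -0.014
tilt err deg about NX,NY -0.53 0.85   shift tool [ 0.2821 -0.0769 -0.0302]
```

Request:
play_rows(increments="0.04 -0.014 0 0;0.04 -0.014 0 0;0.04 -0.014 -0.005 0;0.04 -0.014 -0.005 0;0.03 -0.01 -0.005 0")

```text
clock: 20.45
position: [0.4977, -0.0123, 0.3702]
ee_rot: [-0.047, 0.48, -0.016, 0.876]
ft_force: [0.5, 0.4, -1.3]
grip_width: 0.166
```

```bash
python3 - <<'E'
from h import *
rel(.05)
E
```

```text
t 20.45 p [ 0.4977 -0.0123  0.3702] j [-0.2985 -0.4129  0.082   2.0173  0.2614  1.0024 -0.2486] F [ 0.5391  0.3613 -1.303 ] g 0.166
x [ 0.5391 -0.0727 -0.8391] y [-0.0179  0.9951 -0.0977] z [0.842  0.0677 0.5351] tilt 32.96 az -7.7
mid above mouth 0.1649 lat x,y 0.01 0.0107 bar deg 11.47 turn needed rad -0.013
tilt err deg about NX,NY -0.72 0.95   shift tool [ 0.1146 -0.0094 -0.0138]
```

Request:
play_rows(increments="0.03 -0.004 -0.005 0;0.03 -0.003 -0.005 0;0.03 -0.002 -0.004 0;0.02 0 0 0;0 0 0 0")

```text
clock: 20.95
position: [0.5447, -0.0344, 0.2625]
ee_rot: [-0.046, 0.482, -0.017, 0.875]
ft_force: [0.0, -0.9, -1.9]
grip_width: 0.168
```

```bash
python3 - <<'E'
from h import *
rel(.035); snap('side','s6'); snap('scene','c6');snap('wrist','w6')
a=cv2.imread('pics/c6.png');b=cv2.imread('pics/s6.png')
cv2.imwrite('pics/cH.png',np.hstack([cv2.resize(a[130:250,180:300],None,fx=3.3,fy=4,interpolation=2),cv2.resize(b[90:210,170:290],None,fx=3.3,fy=4,interpolation=2)]))
E
```

```text
t 20.95 p [ 0.5447 -0.0344  0.2625] j [-0.2888 -0.2499  0.1636  2.1231  0.2694  0.7263 -0.229 ] F [ 0.0434 -0.9363 -1.8952] g 0.168
x [ 0.5346 -0.0742 -0.8419] y [-0.0144  0.9952 -0.0969] z [0.845  0.0639 0.5309] tilt 32.66 az -7.9
mid above mouth 0.0472 lat x,y -0.0048 -0.0038 bar deg 11.27 turn needed rad -0.016
tilt err deg about NX,NY -0.59 0.66   shift tool [0.0123 0.0028 0.0055]
```

View pics/cH.png

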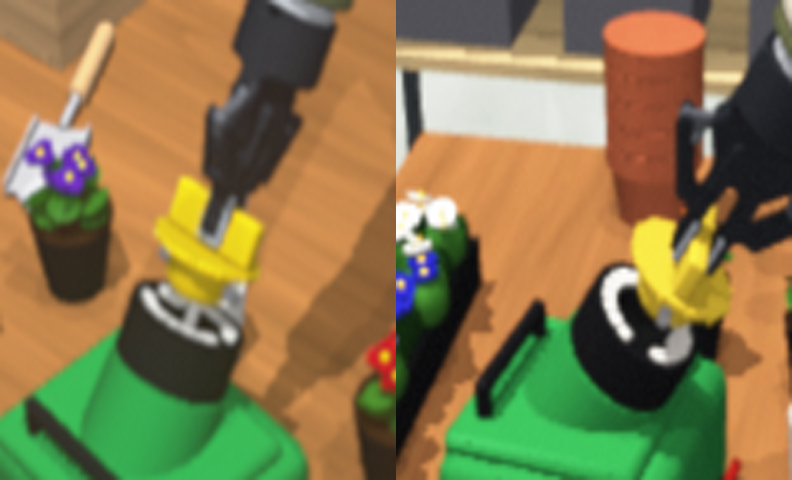

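View pics/w6.png

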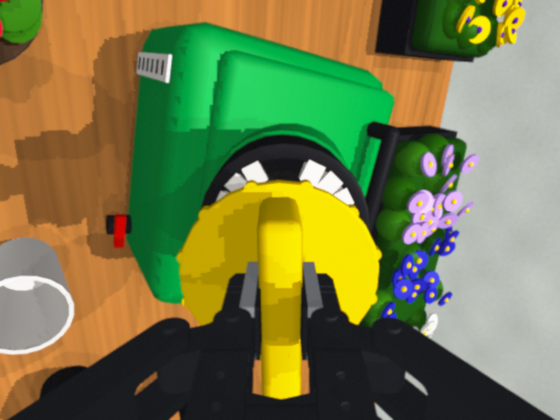

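Request:
play_rows(increments="0 0.003 0.006 -0.015;0.01 0 0 0;0 0 0 0")

```text
clock: 21.4
position: [0.5574, -0.0301, 0.2647]
ee_rot: [-0.053, 0.477, -0.012, 0.877]
ft_force: [-0.6, -0.4, -2.1]
grip_width: 0.172
```

```bash
python3 - <<'E'
from h import *
rel(.03)
E
```

```text
t 21.4 p [ 0.5574 -0.0301  0.2647] j [-0.2946 -0.2259  0.1654  2.1045  0.27    0.7102 -0.2187] F [-0.583  -0.3731 -2.0897] g 0.172
x [ 0.544  -0.0715 -0.836 ] y [-0.0289  0.9942 -0.1038] z [0.8386 0.0806 0.5388] tilt 33.28 az -7.5
mid above mouth 0.0428 lat x,y 0.0065 0.0025 bar deg 12.19 turn needed rad -0.0
tilt err deg about NX,NY -0.83 1.27   shift tool [ 0.0126 -0.0011 -0.0068]
```

Request:
play_rows(increments="0.005 -0.002 -0.006 0;0.005 0 0 0;0 0 0 0")

```text
clock: 21.7
position: [0.5579, -0.0335, 0.2527]
ee_rot: [-0.053, 0.477, -0.012, 0.877]
ft_force: [-1.0, -0.3, -3.0]
grip_width: 0.173
```

```bash
python3 - <<'E'
from h import *
rel(.03)
E
```

```text
t 21.7 p [ 0.5579 -0.0335  0.2527] j [-0.2916 -0.215   0.173   2.1219  0.2705  0.6799 -0.2149] F [-0.9747 -0.2797 -3.0285] g 0.173
x [ 0.5445 -0.0714 -0.8357] y [-0.029   0.9942 -0.1038] z [0.8383 0.0807 0.5392] tilt 33.31 az -7.5
mid above mouth 0.032 lat x,y 0.0011 -0.0008 bar deg 12.19 turn needed rad -0.0
tilt err deg about NX,NY -0.84 1.3   shift tool [ 0.002   0.0011 -0.0005]
```

Request:
play_rows(increments="0.006 0.001 0 0;0.006 0 0 0;0.004 0 0 0;0 0 0 0")

```text
clock: 22.1
position: [0.5669, -0.0328, 0.2381]
ee_rot: [-0.053, 0.477, -0.012, 0.877]
ft_force: [0.3, -0.1, -2.3]
grip_width: 0.172
```

```bash
python3 - <<'E'
from h import *
rel(.01)
E
```

```text
t 22.1 p [ 0.5669 -0.0328  0.2381] j [-0.2923 -0.1782  0.1794  2.1243  0.2695  0.6408 -0.2171] F [ 0.3345 -0.0563 -2.2957] g 0.172
x [ 0.5441 -0.0705 -0.8361] y [-0.0298  0.9942 -0.1032] z [0.8385 0.0811 0.5388] tilt 33.27 az -7.4
mid above mouth 0.0149 lat x,y 0.0008 0.0013 bar deg 12.21 turn needed rad 0.0
tilt err deg about NX,NY -0.89 1.26   shift tool [ 0.0049 -0.001  -0.0008]
```

Request:
play_rows(increments="0.005 -0.001 0 0;0.005 0 0 0;0.004 0 0 0")

```text
clock: 22.4
position: [0.5736, -0.0331, 0.2293]
ee_rot: [-0.052, 0.478, -0.011, 0.877]
ft_force: [-50.0, 5.1, 34.3]
grip_width: 0.17
```

```bash
python3 - <<'E'
from h import *
rel(.008); o=get_obs();print('F along tool', o['ft_force']@NZ,o['torque'])
E
```

```text
t 22.4 p [ 0.5736 -0.0331  0.2293] j [-0.2925 -0.1525  0.1865  2.1219  0.2626  0.617  -0.2112] F [-49.9973   5.1483  34.2993] g 0.17
x [ 0.5432 -0.0685 -0.8368] y [-0.0306  0.9944 -0.1012] z [0.839  0.0805 0.5381] tilt 33.2 az -7.2
mid above mouth 0.004 lat x,y 0.0017 0.0021 bar deg 12.19 turn needed rad -0.0
tilt err deg about NX,NY -1.0 1.18   shift tool [-0.0041 -0.0015 -0.0016]
F along tool 55.682414964519616 [ 0.3201  7.0614 -0.2932]
```

Request:
play_rows(increments="0 -0.001 -0.001 0.05;0.001 0 0 0.06;0.001 0 0 0.06;0.001 0 0 0.06")

```text
clock: 22.8
position: [0.5741, -0.0321, 0.2304]
ee_rot: [0.052, 0.472, -0.066, 0.877]
ft_force: [-12.4, 1.2, 7.5]
grip_width: 0.172
```

```bash
python3 - <<'E'
from h import *
rel(.007); o=get_obs();print('F along tool', o['ft_force']@NZ,o['torque'],'Taxis',o['torque']@NZ)
E
```

```text
t 22.8 p [ 0.5741 -0.0321  0.2304] j [-0.2666 -0.1514  0.1623  2.1203  0.2512  0.614  -0.4379] F [-12.4234   1.2065   7.476 ] g 0.172
x [ 0.5455 -0.0655 -0.8355] y [0.1646 0.9859 0.0302] z [ 0.8218 -0.154   0.5486] tilt 33.33 az -6.8
mid above mouth 0.0047 lat x,y 0.0026 0.0033 bar deg -1.32 turn needed rad -0.236
tilt err deg about NX,NY -1.18 1.31   shift tool [-0.0024 -0.0029 -0.0022]
F along tool 12.942325271338722 [0.0594 2.0969 0.0082] Taxis 0.14964819638465146
```

Request:
play_rows(increments="0.002 -0.001 -0.001 0.07;0.002 0 0 0.07;0.002 0 0 0.07;0.001 0 0 0.07")

```text
clock: 23.2
position: [0.5756, -0.0314, 0.2304]
ee_rot: [0.178, 0.457, -0.132, 0.861]
ft_force: [-13.9, 1.0, 6.8]
grip_width: 0.172
```

```bash
python3 - <<'E'
from h import *
rel(.007); o=get_obs();print('F along tool', o['ft_force']@NZ,o['torque'],'Taxis',o['torque']@NZ)
E
```

```text
t 23.2 p [ 0.5756 -0.0314  0.2304] j [-0.2347 -0.146   0.1328  2.1171  0.2403  0.6096 -0.7167] F [-13.8975   0.9759   6.8374] g 0.172
x [ 0.5469 -0.0642 -0.8348] y [0.3896 0.902  0.1859] z [ 0.7411 -0.4268  0.5183] tilt 33.41 az -6.7
mid above mouth 0.004 lat x,y 0.0038 0.0042 bar deg -17.77 turn needed rad -0.523
tilt err deg about NX,NY -1.27 1.39   shift tool [-0.0031 -0.0046 -0.0021]
F along tool 13.15321818685192 [-0.0738  2.4322 -0.1229] Taxis 0.13600176960715712
```

Request:
play_rows(increments="0.002 -0.001 -0.001 0.07;0.002 -0.001 -0.001 0.07;0.002 0 0 0.07;0.001 0 0 0.07")

```text
clock: 23.6
position: [0.5763, -0.0319, 0.2306]
ee_rot: [0.3, 0.432, -0.195, 0.828]
ft_force: [-16.5, -0.1, 8.9]
grip_width: 0.173
```

```bash
python3 - <<'E'
from h import *
rel(.007); o=get_obs();print('F along tool', o['ft_force']@NZ,o['torque'],'Taxis',o['torque']@NZ)
snap('wrist','w7')
E
```

```text
t 23.6 p [ 0.5763 -0.0319  0.2306] j [-0.2022 -0.144   0.1039  2.1171  0.2325  0.6033 -0.9982] F [-16.4821  -0.1109   8.9407] g 0.173
x [ 0.55   -0.0641 -0.8327] y [0.583  0.7434 0.3278] z [ 0.598  -0.6658  0.4462] tilt 33.62 az -6.6
mid above mouth 0.0038 lat x,y 0.0046 0.0038 bar deg -34.32 turn needed rad -0.812
tilt err deg about NX,NY -1.3 1.6   shift tool [-0.0034 -0.0051 -0.0015]
F along tool 16.199559752141834 [-0.4381  2.9143 -0.1306] Taxis 0.36014372593381466
```

View pics/w7.png

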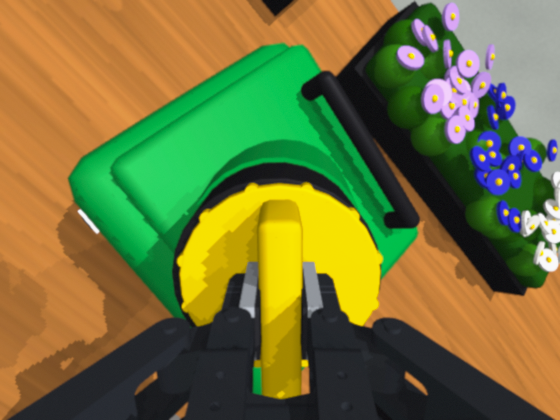

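Request:
play_rows(increments="0 -0.001 0 0.05;0 0 0 0.05;0 0 0 0.05;0 0 0 0.04")

```text
clock: 24.05
position: [0.5748, -0.0319, 0.2313]
ee_rot: [0.379, 0.411, -0.237, 0.794]
ft_force: [-0.8, -0.8, -0.8]
grip_width: 0.171
```

```bash
python3 - <<'E'
from h import *
rel(.007); o=get_obs();print('F along tool', o['ft_force']@NZ,o['torque'],'Taxis',o['torque']@NZ)
E
```

```text
t 24.05 p [ 0.5748 -0.0319  0.2313] j [-0.1802 -0.1464  0.0826  2.1178  0.2271  0.6055 -1.1893] F [-0.8461 -0.8047 -0.848 ] g 0.171
x [ 0.5495 -0.0645 -0.833 ] y [0.6882 0.6003 0.4075] z [ 0.4738 -0.7972  0.3742] tilt 33.59 az -6.7
mid above mouth 0.0052 lat x,y 0.0037 0.0036 bar deg -45.49 turn needed rad -1.007
tilt err deg about NX,NY -1.28 1.57   shift tool [-0.002  -0.0046  0.    ]
F along tool -0.3430299077044731 [-1.7696  1.3365  1.8377] Taxis 2.5954371717367137
```

Request:
play_rows(increments="0 0 0 0;0 0 0 0;0 0 0 0")

```text
clock: 24.35
position: [0.5748, -0.0318, 0.2313]
ee_rot: [0.375, 0.412, -0.235, 0.796]
ft_force: [-2.9, -0.8, -0.3]
grip_width: 0.169
```

Request:
play_rows(increments="0 0 0 0;0 0 0 0;0 0 0 0;0 0 0 0;0 0 0 0;0 0 0 0;0 0 0 0", hand=-1)

```text
clock: 25.05
position: [0.5766, -0.0325, 0.2335]
ee_rot: [0.38, 0.409, -0.236, 0.795]
ft_force: [-0.4, -0.3, -0.4]
grip_width: 1.002
```

Request:
play_rows(increments="-0.01 0 0 0;-0.02 0 0 0;-0.03 0 0 0;-0.04 0 0 0;-0.04 0 0 0;-0.04 0 0 0;0 0 0 0")

```text
clock: 25.75
position: [0.4703, -0.0202, 0.3915]
ee_rot: [0.38, 0.409, -0.236, 0.795]
ft_force: [-0.0, 0.1, -0.7]
grip_width: 1.004
```

```bash
python3 - <<'E'
from h import *
rel(.12);snap('wrist','w8');snap('side','s8'); snap('scene','c8')
E
```

```text
t 25.75 p [ 0.4703 -0.0202  0.3915] j [-0.18   -0.4851  0.0094  2.0256  0.1886  1.0366 -1.1638] F [-0.0045  0.1059 -0.7235] g 1.004
x [ 0.5535 -0.064  -0.8304] y [0.6858 0.6007 0.4109] z [ 0.4725 -0.7969  0.3764] tilt 33.86 az -6.6
mid above mouth 0.1967 lat x,y -0.0003 -0.0012 bar deg -45.48 turn needed rad -1.007
tilt err deg about NX,NY -1.34 1.84   shift tool [ 0.0767 -0.0013 -0.001 ]
```

View pics/w8.png

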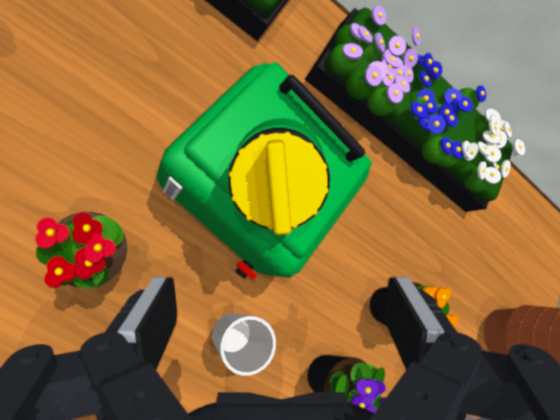

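View pics/s8.png

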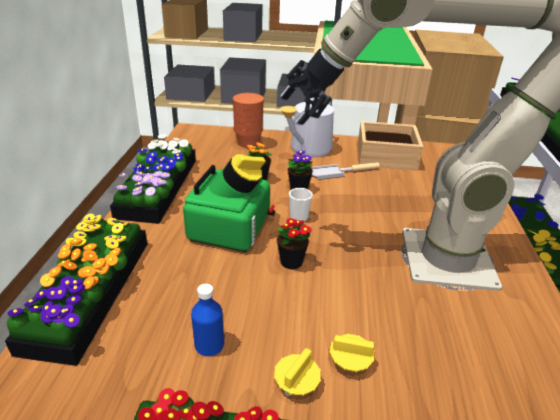

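View pics/c8.png

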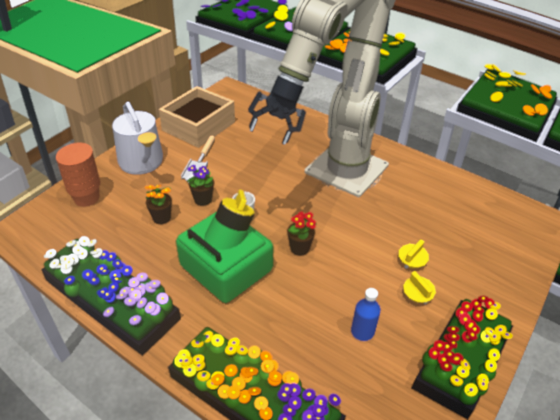

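```bash
python3 - <<'E'
from h import *
a=cv2.imread('pics/w8.png');b=cv2.imread('pics/c8.png');c=cv2.imread('pics/s8.png')
z=lambda i,y,x,h,w,f:cv2.resize(i[y:y+h,x:x+w],None,fx=f,fy=f,interpolation=2)
cv2.imwrite('pics/cI.png',np.hstack([z(a,125,220,120,120,3)[:360],z(b,185,205,60,60,6),]))
cv2.imwrite('pics/cJ.png',z(c,140,210,70,70,8))
E
```

```text
(no output)
```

View pics/cI.png

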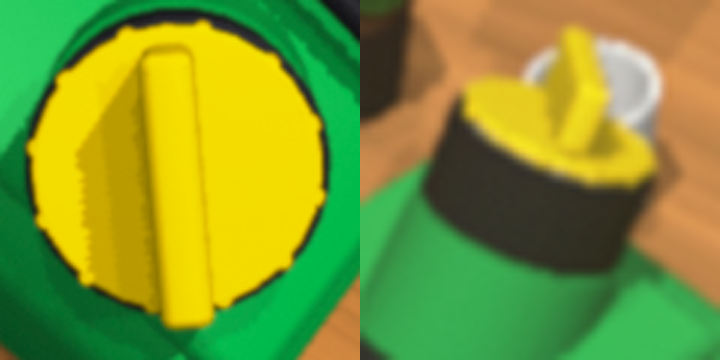

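View pics/cJ.png

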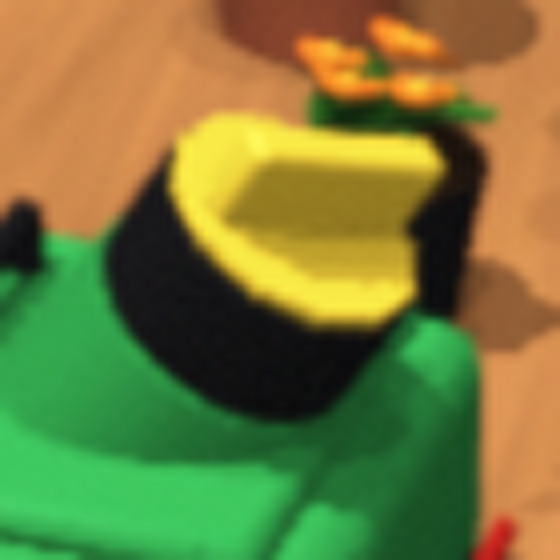

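```bash
python3 - <<'E'
from h import *
Q=onplane('w8',[(275.7,141),(282.3,232.3)],N+NZ*.042,NZ);d=Q[0]-Q[1]
print('bar deg',np.degrees(np.arctan2(-(d@NX),d@NY)),'len',np.linalg.norm(d),'lat',(Q.mean(0)-N)@NX,(Q.mean(0)-N)@NY)
for w,s,c in (((275.7,142),(243.5,158),None),((282.3,231),(264,160),None)):
    X,e=tri([('w8',w),('s8',s)]);print((X-N)@NZ,e)
for px in [(275.7,142),(282.3,231)]:
    pass
X,e=tri([('w8',(275.7,142)),('c8',(243.3,205))]);print((X-N)@NZ,e)
X,e=tri([('w8',(282.3,231)),('c8',(241,190.5))]);print((X-N)@NZ,e)
# bystanders moved?
for n,m in (('scene0','c8'),('side0','s8')):
    A=cv2.imread(f'pics/{n}.png').astype(int);B=cv2.imread(f'pics/{m}.png').astype(int)
    D=(abs(A-B).max(2)>50)
    for nm,(x,y,w,h) in dict(scene0=dict(viol=(188,165,28,40),orange=(145,182,30,42),red=(286,210,32,46),bottle=(350,288,32,54),cap2=(398,240,32,30),cap3=(402,270,34,34)),side0=dict(red=(276,216,36,52),bottle=(190,286,38,70),beaker=(288,188,26,34),viol=(287,148,28,42)))[n].items(): print(m,nm,D[y:y+h,x:x+w].mean().round(3))
E
```

```text
bar deg -41.520809770990375 len 0.08076430399409135 lat 0.0011444927023784468 0.0015061697916906012
0.043879885439124314 [np.float64(0.0033690550500375003), np.float64(0.003369055050037312)]
0.04000242714394795 [np.float64(0.0008886096270018549), np.float64(0.0008886096270022041)]
0.029177660356287473 [np.float64(0.0026831388812198747), np.float64(0.002683138881219901)]
0.04094048941957835 [np.float64(0.0006136467590049317), np.float64(0.0006136467590050373)]
c8 viol 0.0
c8 orange 0.0
c8 red 0.023
c8 bottle 0.002
c8 cap2 0.0
c8 cap3 0.0
s8 red 0.0
s8 bottle 0.0
s8 beaker 0.0
s8 viol 0.0
```

```bash
python3 -c "
from h import *
print(workorder.hand_in()); st()"
```

```text
the job is handed in; nothing more can be done
None
the job is handed in; nothing more can be done
```

I took the yellow cap farthest to the robot's right and locked it into the filler neck. I then let go and backed off about 0.19 m before handing in. The robot's clock read about 26 s of the 64 s allowed.

**How it went:**
- **Tilt:** Move rows can't tilt the tool, so I got the 32° lean by running the arm against its reach and joint limits. That took a few corrections. At insertion the tool was about 1.5° off the neck's axis.
- **Insertion:** The cap dropped through the gaps without riding on the ledges. I pushed it down to the rim, with a peak axial force of about 56 N.
- **Twist:** I turned it clockwise until the axial torque rose to about 2.6 N m, taken as the hard stop.

**Last checks after letting go:**
- **Rotation:** The bar stands 53.7° clockwise past the gap I measured at about 12°. The stop is at about 52°.
- **Height:** Three of four two-view fixes put the bar's top 40–44 mm above the mouth, against 42 mm expected. The fourth gave 29 mm; I put it down to a badly picked pixel and did not repeat it.
- **Seating:** The flange looks flush on the collar, about 2 mm off my neck centre, which is about the calibration error.
- **Bystanders:** The pots, bottle, beaker and the two other caps match the starting pictures. The only notable change is a 2% pixel difference around the red pot in one view, probably the arm's shadow. The orange pot was compared in one view only.

**Disagreements:**
- Tool turn was 57.7°, about 4° more than the bar's, from give in the grip or arm at the stop.
- The grasp height I assumed put the cap 5 mm above the mouth instead of 7 mm; it was about 2 mm off.
- While moving the cap high up, with nothing around it, the wrist showed a brief force of about 32 N, which I took to be the arm's own acceleration.

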